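# Pack three food boxes into the lunch box

## Robot

A 6-joint arm with a two-finger parallel gripper is mounted at the origin on the work surface. World frame = base frame: x ahead of the robot, y to its left, z up, the work surface at z = 0. Lengths are in mm, angles in rad, forces in N, time in s.
With the tool pointing down it reaches from about 350 to 875 mm from the base axis. Payload 4.2 kg.
Tool frame: the origin (TCP) lies midway between the tips of the shut fingers; the grasp point (between the pads) lies manip.tcp_to_grasp behind it (manip.tcp_to_grasp is the distance from the TCP to the grasp point, in mm); x points along the fingers, z is the direction in which the jaws open and shut, and the axes are right-handed (so a half turn about x gives the same grasp; the last joint's range is limited). The gripper opens to 85 mm and grips with 20 to 120 N. Pads are 22 mm wide; open, the fingers measure 114 mm over their backs; the gripper's body (76 mm by 85 mm) begins 54 mm behind the grasp point. The pads swing forward as they close: fully open they stand 13 mm farther back than shut.
Start: joints at [-0.995, 0.385, 0.008, 0, -1.194, -0.259], TCP at [194.72, -593.872, 231.312] pointing down, gripper open.
Joint ranges: [-3.14, 3.14], [-1.21, 2.06], [-1.07, 1.41], [-3.16, 2.05], [-2.99, -0.16], [-3.1, 3.1]. Speed limits (rad/s): [2.79, 2.79, 3.14, 3.14, 3.14, 3.14].

## Interface

Orientations are given as a unit quaternion [x, y, z, w].
In Python, from rig import manip gives the robot as it stands.
- The arm moves only by the tool jog_arm, never from a script. Its argument "plan" is text: rows parted by semicolons, each of 7 numbers parted by spaces: the shift along the tool's x, y, z in m, then the turn, a rotation vector about the tool's x, y, z in rad, then the closure, from 0 (fully open) to 1 (shut). In form: tx ty tz wx wy wz claw; .... A call has 1 to 20 rows; each row is the pose to reach, as a shift and turn from the pose commanded when the call began, along the tool's axes at that moment; what a row does not reach only later rows make up. A row lasts 1/12 s, in which the tool goes at most 41.7 mm and 7.16 degrees, less where a joint would pass 70% of its speed; a pose out of reach is approached as far as the arm can. A call with a gripper value outside its range is refused whole. The fingers move at their own pace and stop on an object; the grip force is fixed at half the most. Time passes only in rows, so rows that repeat a pose let the fingers close. It gives the time, the measured TCP pose, the force and the opening at its end, in the units of the state.
- manip.observe(): the state, without advancing time (a new reading comes with each control period).
- manip.snapshot(name): name is "side" or "top"; returns the picture (384x512x3 uint8, blue, green, red); there is no depth.
- manip.get_calibration(name): a dict with "mtx" (3x3 intrinsics, pixels), "k1" (the pictures are not rectified: a ray, as slopes to the right and down, at radius r is drawn at 1 + k1 r^2 times it, then the intrinsics apply), "xyz" and "orientation" of the camera in the world. Camera axes: x right, y down, z forward; pixel columns grow to the right and rows downward; lengths in mm; the calibration is good to about 2 mm. A picture is of the moment at which its call begins. get_calibration takes no time and is no camera call.
- manip.finish_job(): hands the job in, once; it reports no verdict.
The state is a dict: "time_s": time; "qpos": joint angles; "qd": joint speeds; "tau": joint torques, N m; "ee_pos": TCP position; "tcp_rot": TCP orientation; "contact_force": force on the tool from outside, world axes, zero at the start; "ft_torque": the same for the moment, N m; "opening": finger opening in mm.
Only numpy, scipy, OpenCV 4.12 (cv2) and the standard library are available. Lean on these libraries where they do the work, as an engineer would, in place of code of your own. Each camera call takes 0.05 s, during which the arm holds its last target.

## Task

Pack the lunch box: fit the long steel box, the small steel tin and the glass container that leans on the sloping drainer side by side in the open red lunch box, each right way up and flat on its floor, as they must be for the lid to go on later. Set them down rather than dropping them, keep the lunch box flat on the bench, and leave the other loose things where they are.

Things in the scene. Friction and masses are not known exactly. Their poses are not given: they have to be found in the camera images.
- lunchbox_in (a point): Centre of the inner floor (4 mm above the bench) of the loose open red lunch box, 0.7 kg. Inside 128 mm along x by 180 mm along y, z up; walls 4 mm, rim 46 mm above this floor. The three food boxes fit only with the long one along a 180 mm side and the other two end to end beside it, all grip ribs along y, on either side and in either order; about 8 mm in all is spare each way.
- longbox_mid (a point): Centre of the long stainless steel food box, half-way up its 50 mm height. x across its 54 mm width, y along its 172 mm length, z up through the flat lid. Mid-lid stands a black grip rib 14 mm wide (x), 50 mm long (y), 22 mm high, its top 47 mm above this point. The lowest 6 mm are set in 2 mm all round. 0.25 to 0.5 kg. Stands level on the bench.
- tin_mid (a point): Centre of the small stainless steel tin, half-way up its 50 mm height. x across its 66 mm width, y along its 72 mm length, z up through the flat lid. Mid-lid stands a black grip rib 14 mm wide (x), 44 mm long (y), 22 mm high, its top 47 mm above this point. The lowest 6 mm are set in 2 mm all round. 0.14 to 0.28 kg. Stands level on the bench.
- glassbox_mid (a point): Centre of the glass container with grey lid, half-way up its 50 mm height. x across its 66 mm width, y along its 100 mm length, z up through the lid. Mid-lid a grey grip rib 14 mm wide (x), 50 long (y), 22 high, its top 47 mm above this point; a shut vent flap near one end. Lowest 6 mm set in 2 mm. 0.28 to 0.56 kg. Starts on the drainer, tilted 35 degrees, a long side against the lip.
- drainer: Fixed sloping drainer of steel wire; origin on the bench under its middle, x from its low front to its high back. The deck falls 35 degrees to the front, from 115 mm up at the back (bent-up wire ends to 137 mm) to 42 mm at the front, where a lip of two wires stands 24 mm out square to the deck; 190 mm wide (y), 165 mm deep. Nothing stands above it.
- longbox: The long steel box again, origin at the centre of its underside.
- tin: The small tin again, origin at the centre of its underside.
- glassbox: The glass container again, origin at the centre of its underside.
- bowl: White ceramic bowl, 124 mm across, 55 mm high, loose; origin under its centre. To be left alone.
- fork: Stainless steel table fork, 190 mm long along its y, lying flat; origin near its middle. To be left alone.
- mug: Ceramic mug, 80 mm across, 90 mm high, loose; origin under its centre. To be left alone.
- jar: Small glass jar with a steel cap, 44 mm across, 75 mm high, loose; origin under its centre. To be left alone.
- can: Food can, 66 mm across, 85 mm high, loose; origin under its centre. To be left alone.
- box_lid: Domed red lid of the lunch box, 150 by 202 by 38 mm, lying crown up on the bench; origin under its centre. To be left alone; it is not to be put on.
Things that resemble listed ones, but are neither listed nor needed, are in the scene too. Leave any blue look-alike of the tin alone.

How it is judged:
By the outcome, as a careful person would: the job done as asked, in the order asked, and still so for the second after the job is handed in, with the robot touching nothing.
It also fails if it takes over 67 s, if anything falls off the work surface, if the arm or the gripper's body presses on something with over 40 N, if the wrist force passes 120 N, or if a joint passes its speed limit or range.

## Working session

There is one attempt and no reset: what is moved stays moved. The work goes in short steps, Python scripts to look and compute and a tool call to move; the robot and the scene stay as the last step left them, time stands still between calls to the robot, and variables do not carry over. Pictures are saved under pics/ and viewed, and the job is handed in when it is done.

Besides the shell and the picture viewer there is one more tool, called after "Emit:" as a command line: name --argument value ..., lists and objects as JSON in quotes. jog_arm: Moves the arm, as the interface text tells. Its arguments: {"type":"object","properties":{"plan":{"type":"string"}},"required":["plan"]}

```bash
ls; mkdir -p pics; python3 - <<'E'
from rig import manip
import cv2
for n in("side","top"):
    im=manip.snapshot(n); cv2.imwrite(f"pics/{n}0.png",im); print(n,manip.get_calibration(n))
print(manip.observe(), manip.tcp_to_grasp)
E
```

```text
pics
side {'mtx': array([[365.52675818,   0.        , 254.70937483],
       [  0.        , 365.52675818, 193.01565307],
       [  0.        ,   0.        ,   1.        ]]), 'k1': 0.015070813467617126, 'xyz': array([380.07409565, 804.36640524, 571.78544788]), 'orientation': array([-0.09167169,  0.85633134, -0.50603191,  0.04716623])}
top {'mtx': array([[489.81019579,   0.        , 255.27562355],
       [  0.        , 489.81019579, 192.18834515],
       [  0.        ,   0.        ,   1.        ]]), 'k1': -0.1031603635212623, 'xyz': array([ 403.9810133 ,  -99.9906029 , 1309.50934399]), 'orientation': array([ 0.70748462, -0.70384958,  0.04527539, -0.04484887])}
{'time_s': 0.1, 'qpos': array([-9.95394655e-01,  3.85491544e-01,  6.76524282e-03, -4.27228923e-04,
       -1.19400253e+00, -2.58612999e-01]), 'qd': array([ 0.00018624, -0.00230177,  0.00357733,  0.00203228,  0.00017387,
        0.00299915]), 'tau': array([-3.34991546e-04, -3.93320274e+01,  1.88929886e+01,  4.19795126e+00,
       -2.59934561e-03,  1.30553147e-05]), 'ee_pos': array([ 194.55854919, -593.39941827,  230.32602919]), 'tcp_rot': array([-0.57198752,  0.41454238,  0.57316121,  0.41529642]), 'contact_force': array([-0.07666786,  0.75672983, -1.26117458]), 'ft_torque': array([0.04121214, 0.00835708, 0.02411517]), 'opening': 85.61768061202994} 18.700000000000003
```

```bash
python3 - <<'E'
import cv2
for n in("side","top"):
    im=cv2.imread(f"pics/{n}0.png"); cv2.imwrite(f"pics/{n}0b.png",cv2.resize(im,(800,600),interpolation=cv2.INTER_CUBIC))
E
```

```text
(no output)
```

View pics/side0b.png

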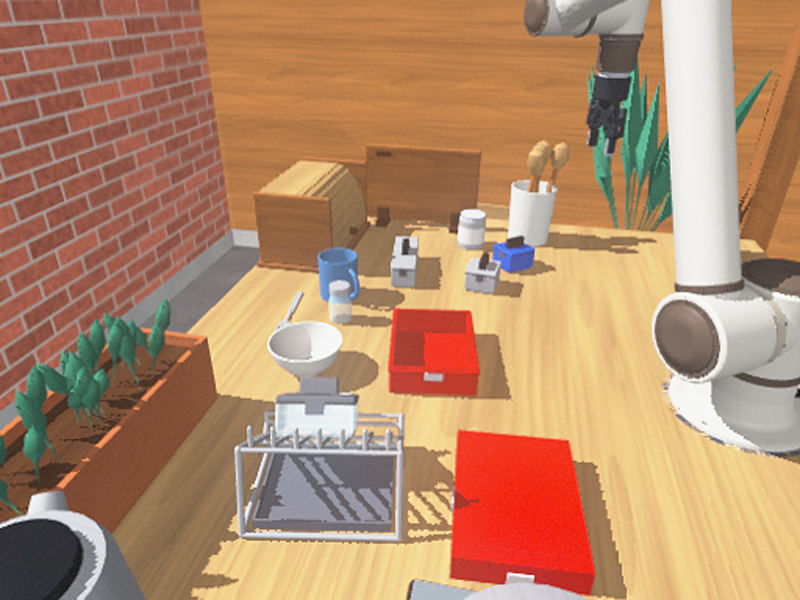

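View pics/top0b.png

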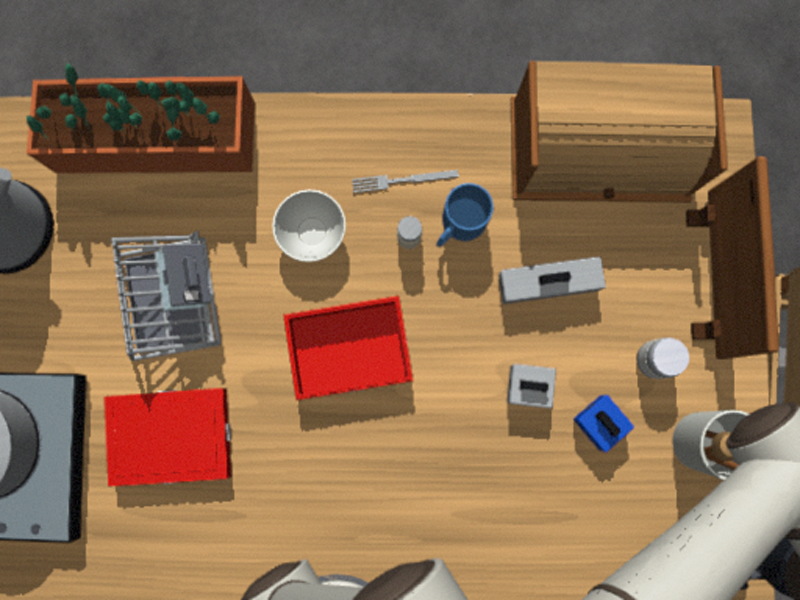

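```bash
cat > h.py <<'E'
import numpy as np, cv2
from scipy.spatial.transform import Rotation as R
from scipy.optimize import least_squares
CAL=None
def cal(n):
    from rig import manip
    c=manip.get_calibration(n); return c
def proj(c,P):
    P=np.atleast_2d(P).astype(float)
    q=R.from_quat(c['orientation']).inv().apply(P-c['xyz'])
    s=q[:,:2]/q[:,2:]; r2=(s**2).sum(1,keepdims=True)
    s=s*(1+c['k1']*r2)
    return s*[c['mtx'][0,0],c['mtx'][1,1]]+c['mtx'][:2,2]
def unproj(c,uv,z):
    uv=np.atleast_2d(uv).astype(float)
    d=(uv-c['mtx'][:2,2])/[c['mtx'][0,0],c['mtx'][1,1]]
    s=d.copy()
    for _ in range(20): s=d/(1+c['k1']*(s**2).sum(1,keepdims=True))
    v=R.from_quat(c['orientation']).apply(np.c_[s,np.ones(len(s))])
    t=(z-c['xyz'][2])/v[:,2:]
    return c['xyz']+v*t
def crop(src,dst,x0,y0,x1,y1,k):
    im=cv2.imread(src)[y0:y1,x0:x1]
    im=cv2.resize(im,None,fx=k,fy=k,interpolation=cv2.INTER_CUBIC)
    for x in range(x0-x0%10+10,x1,10):
        cv2.line(im,(int((x-x0+.5)*k),0),(int((x-x0+.5)*k),8 if x%50 else 20),(0,255,0),1)
        cv2.putText(im,str(x),(int((x-x0+.5)*k)-10,18),0,.35,(0,255,0),1)
    for y in range(y0-y0%10+10,y1,10):
        cv2.line(im,(0,int((y-y0+.5)*k)),(8,int((y-y0+.5)*k)),(0,255,0),1)
        cv2.putText(im,str(y),(10,int((y-y0+.5)*k)+4),0,.35,(0,255,0),1)
    cv2.imwrite(dst,im)
E
python3 - <<'E'
from h import *
crop("pics/top0.png","pics/c_lunch.png",175,180,272,262,8)
crop("pics/top0.png","pics/c_boxes.png",310,155,410,230,8)
crop("pics/top0.png","pics/c_tin.png",315,225,365,265,14)
crop("pics/top0.png","pics/c_drain.png",65,145,145,235,6)
E
```

```text
(no output)
```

View pics/c_lunch.png

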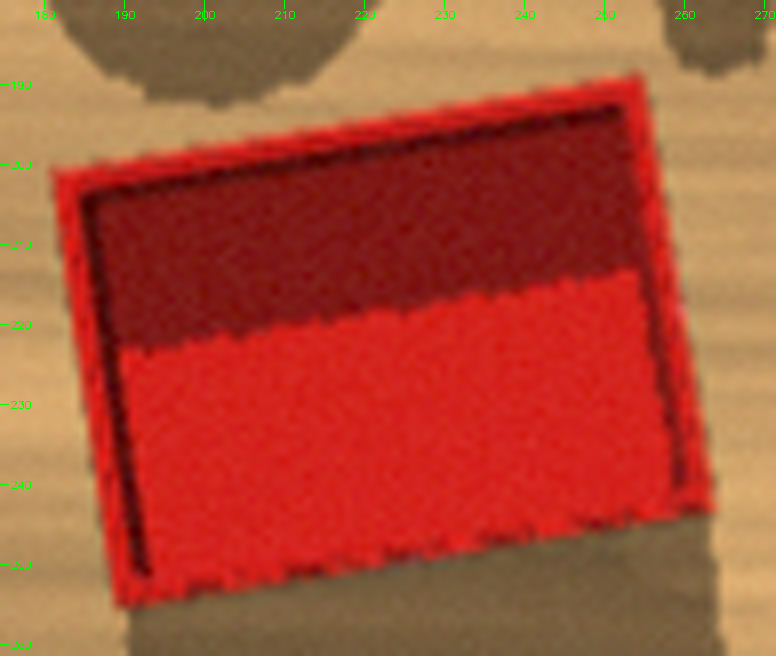

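View pics/c_boxes.png

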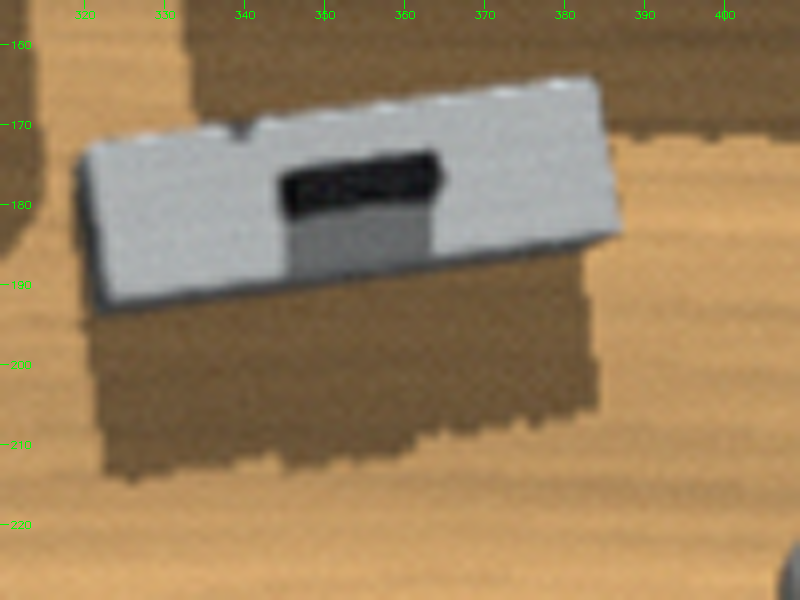

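View pics/c_tin.png

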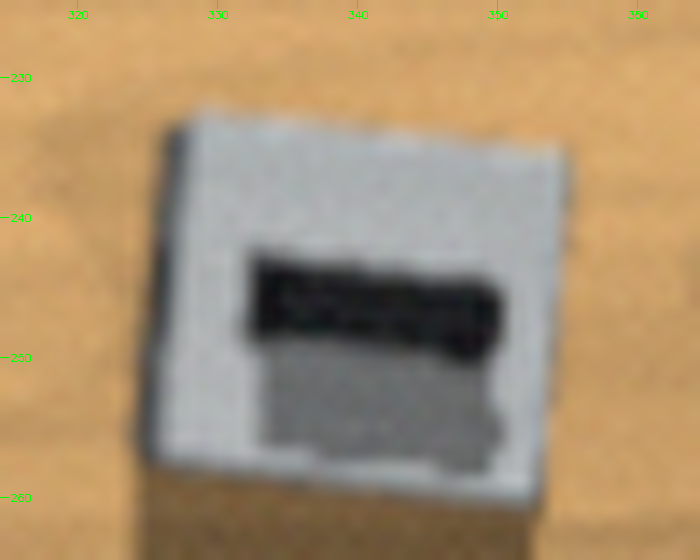

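View pics/c_drain.png

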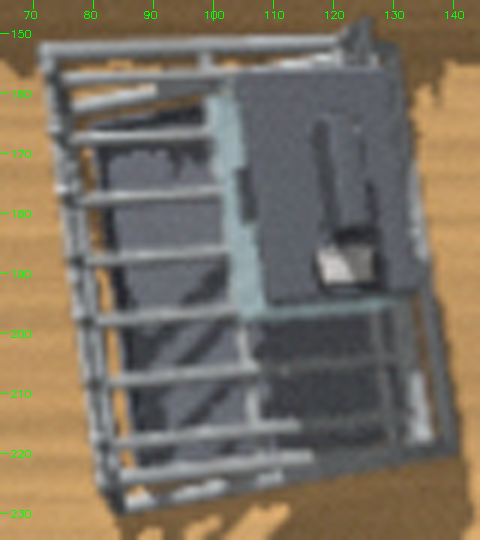

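```bash
python3 - <<'E'
from h import *
crop("pics/side0.png","pics/s_drain.png",145,235,265,350,6)
crop("pics/side0.png","pics/s_box.png",240,145,350,190,7)
crop("pics/side0.png","pics/s_lunch.png",240,190,315,260,9)
E
```

```text
(no output)
```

View pics/s_drain.png

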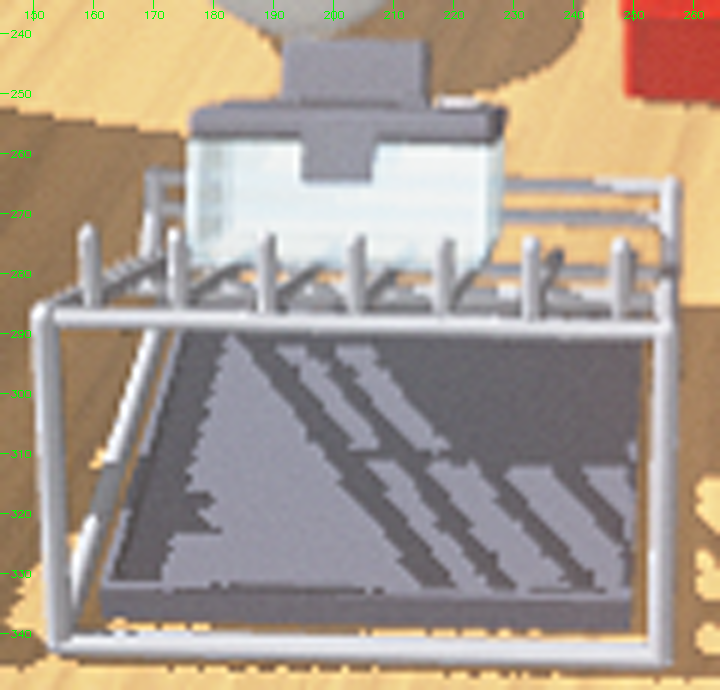

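View pics/s_box.png

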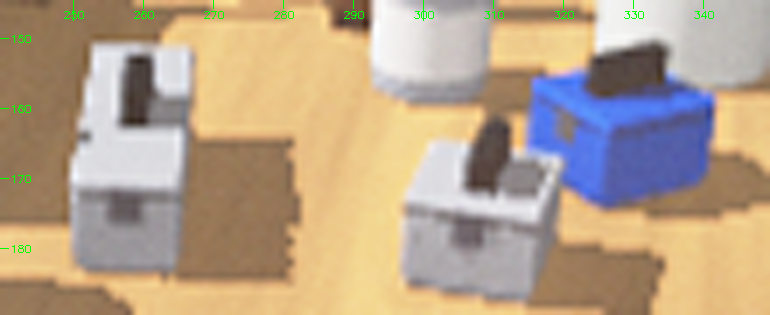

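View pics/s_lunch.png

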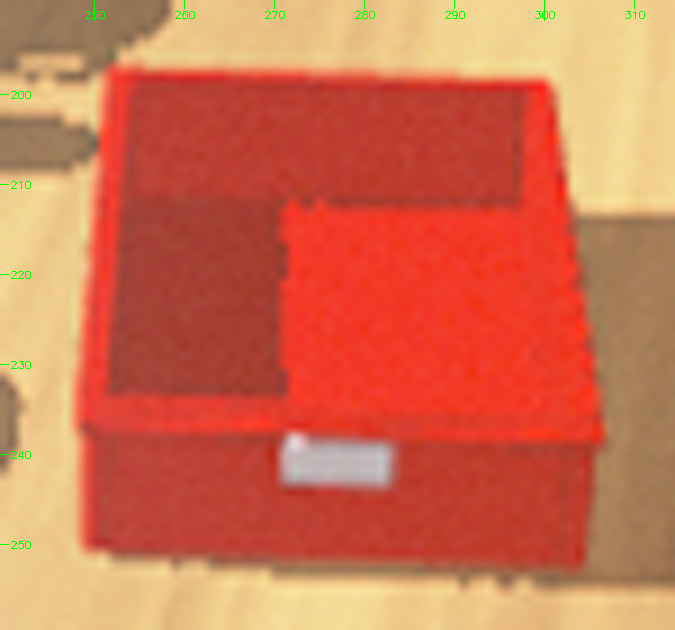

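```bash
cat > fit.py <<'E'
from h import *
T=cal('top');S=cal('side')
def px(l,k,ox,oy): return np.array(l,float)/k-.5+[ox,oy]
def fit(name,obs,x0,zfree=False,tilt=0):
    # obs: list (cam, local pts, px)
    def pose(p):
        Rm=R.from_euler('z',p[2])*R.from_euler('y',-tilt)
        z=p[3] if zfree else 0
        return lambda L: Rm.apply(L)+[p[0],p[1],z]
    def f(p):
        g=pose(p); return np.concatenate([(proj(c,g(np.array(L,float)))-q).ravel() for c,L,q in obs])
    r=least_squares(f,x0)
    print(name,np.round(r.x,3),'yaw deg',np.degrees(r.x[2]).round(2),'rms px',np.sqrt(np.mean(r.fun**2)).round(2))
    print(np.round(r.fun.reshape(-1,2),1).tolist())
    return r.x
def rect(hx,hy,z): # TL,TR,BR,BL in top image: up=+x, right=-y
    return [[hx,hy,z],[hx,-hy,z],[-hx,-hy,z],[-hx,hy,z]]
if __name__=='__main__':
    lu=px([(54,172),(640,75),(713,510),(118,606)],8,175,180)
    fit('lunch top',[(T,rect(68,94,50),lu)],[450,0,0])
    sl=px([(80,432),(602,440),(550,82),(108,68)],9,240,190)
    Ls=[[68,94,50],[-68,94,50],[-68,-94,50],[68,-94,50]]
    fit('lunch side',[(S,Ls,sl)],[450,0,0])
    lb=px([(85,150),(597,78),(620,233),(103,302)],8,310,155)
    rb=px([(280,178),(435,152),(440,195),(287,220)],8,310,155)
    fit('long top',[(T,rect(27,86,50),lb),(T,rect(7,25,72),rb)],[500,-300,0])
    fit('long side',[(S,[[27,86,50],[-27,86,50],[-27,-86,50],[27,-86,50]],px([(70,188),(183,190),(191,45),(92,43)],7,240,145))],[500,-300,0])
    tn=px([(190,108),(568,148),(535,508),(150,460)],14,315,225)
    rt=px([(250,258),(502,285),(492,362),(248,335)],14,315,225)
    fit('tin top',[(T,rect(33,36,50),tn),(T,rect(7,22,72),rt)],[500,-300,0])
    fit('tin side',[(S,[[33,36,50],[-33,36,50],[-33,-36,50],[33,-36,50]],px([(404,203),(552,220),(565,155),(425,140)],7,240,145))],[500,-300,0])
    # glass: local x upslope (~world +y), local y ~ world -x
    gt=px([(232,75),(385,68),(415,295),(268,303)],6,65,145)
    Lg=[[33,-50,25],[-33,-50,25],[-33,50,25],[33,50,25]]
    gs=px([(192,108),(507,106)],6,145,235)
    Lgs=[[33,-50,25],[33,50,25]]
    rs=px([(283,40),(430,40)],6,145,235)
    Lrs=[[7,-25,47],[7,25,47]]
    t=np.radians(35)
    fit('glass top',[(T,Lg,gt)],[550,250,1.57,120],True,t)
    fit('glass side',[(S,Lgs+Lrs,np.r_[gs,rs])],[550,250,1.57,120],True,t)
    fit('glass both',[(T,Lg,gt),(S,Lgs+Lrs,np.r_[gs,rs])],[550,250,1.57,120],True,t)
E
python3 fit.py
```

```text
lunch top [ 4.87737e+02 -1.53780e+01  1.68000e-01] yaw deg 9.65 rms px 1.04
[[1.0, 0.9], [-0.6, 1.4], [-1.1, -1.1], [0.8, -1.2]]
lunch side [ 4.8457e+02 -9.0390e+00  1.7400e-01] yaw deg 9.97 rms px 0.88
[[1.0, -0.9], [-0.8, -0.2], [-0.9, 0.9], [0.8, 1.2]]
long top [ 6.02375e+02 -3.56133e+02  1.42000e-01] yaw deg 8.12 rms px 0.53
[[-0.8, -0.3], [-0.6, 0.1], [-0.0, 0.8], [0.1, 1.1], [0.5, -0.7], [0.1, -0.1], [0.4, -0.1], [0.5, -0.7]]
long side [ 6.02032e+02 -3.55773e+02  1.54000e-01] yaw deg 8.82 rms px 0.33
[[-0.0, -0.5], [0.1, -0.3], [0.1, 0.6], [-0.2, 0.4]]
tin top [ 4.25874e+02 -3.18514e+02 -1.12000e-01] yaw deg -6.45 rms px 0.35
[[-0.7, -0.0], [-0.0, 0.3], [-0.1, 0.2], [-0.4, 0.5], [0.8, -0.3], [-0.0, -0.2], [0.2, -0.2], [0.4, -0.2]]
tin side [ 4.23088e+02 -3.18254e+02 -3.20000e-02] yaw deg -1.83 rms px 0.29
[[0.5, -0.0], [-0.4, -0.1], [-0.4, 0.1], [0.3, 0.2]]
glass top [599.944 261.964   1.755  65.757] yaw deg 100.56 rms px 0.29
[[0.5, -0.3], [-0.4, 0.1], [0.1, -0.2], [-0.2, 0.4]]
glass side [591.79  260.011   1.81   88.278] yaw deg 103.71 rms px 0.33
[[0.1, 0.5], [-0.4, 0.2], [-0.1, -0.2], [0.4, -0.5]]
glass both [594.729 255.979   1.777  85.038] yaw deg 101.79 rms px 0.69
[[-0.0, 0.5], [-0.6, 0.3], [0.9, 0.5], [0.3, 1.6], [-0.4, -0.2], [-1.6, 0.6], [-0.2, -0.5], [-0.0, -0.3]]
```

```bash
cat > f2.py <<'E'
from fit import *
lu=px([(54,172),(640,75),(713,510),(118,606)],8,175,180)
sl=px([(80,432),(602,440),(550,82),(108,68)],9,240,190)
for m in (0,2,3,4):
  a,b=68+m,94+m
  print(m)
  L=[[a,b,50],[-a,b,50],[-a,-b,50],[a,-b,50]]
  fit('top',[(T,rect(a,b,50),lu)],[450,0,0])
  fit('side',[(S,L,sl)],[450,0,0])
  fit('both',[(T,rect(a,b,50),lu),(S,L,sl)],[450,0,0])
# inner rim edge in top: walls seen
p=[487,-13,.17]
Rm=R.from_euler('z',p[2])
for hx,hy,z in((64,90,50),(64,90,4),(68,94,50),(68,94,0)):
  P=Rm.apply(rect(hx,hy,z))+[p[0],p[1],0]
  print(hx,hy,z,'crop top',((proj(T,P)+.5-[175,180])*8).round().tolist(),'side',((proj(S,P)+.5-[240,190])*9).round().tolist())
E
python3 f2.py
```

```text
0
top [ 4.87737e+02 -1.53780e+01  1.68000e-01] yaw deg 9.65 rms px 1.04
[[1.0, 0.9], [-0.6, 1.4], [-1.1, -1.1], [0.8, -1.2]]
side [ 4.8457e+02 -9.0390e+00  1.7400e-01] yaw deg 9.97 rms px 0.88
[[1.0, -0.9], [-0.8, -0.2], [-0.9, 0.9], [0.8, 1.2]]
both [ 4.86385e+02 -1.40210e+01  1.71000e-01] yaw deg 9.82 rms px 1.19
[[0.4, 1.6], [-1.3, 1.8], [-1.6, -0.7], [0.3, -0.6], [0.6, -2.2], [-1.5, -1.4], [-1.3, -0.0], [0.6, 0.2]]
2
top [ 4.87799e+02 -1.53650e+01  1.68000e-01] yaw deg 9.65 rms px 0.3
[[0.2, 0.3], [-0.0, 0.5], [-0.3, -0.4], [0.1, -0.3]]
side [ 4.84749e+02 -1.00860e+01  1.74000e-01] yaw deg 9.97 rms px 0.38
[[0.1, -0.7], [0.0, 0.1], [-0.3, 0.4], [0.2, 0.6]]
both [ 4.86468e+02 -1.42460e+01  1.71000e-01] yaw deg 9.82 rms px 0.71
[[-0.3, 0.9], [-0.5, 0.9], [-0.6, -0.0], [-0.2, 0.3], [-0.3, -1.8], [-0.7, -1.0], [-0.7, -0.4], [-0.0, -0.2]]
3
top [ 4.8783e+02 -1.5358e+01  1.6800e-01] yaw deg 9.65 rms px 0.19
[[-0.3, -0.0], [0.3, 0.0], [0.2, -0.1], [-0.2, 0.1]]
side [ 4.84841e+02 -1.06250e+01  1.74000e-01] yaw deg 9.96 rms px 0.33
[[-0.3, -0.6], [0.4, 0.2], [-0.0, 0.1], [-0.2, 0.3]]
both
[... 498 characters left out ...]
1.1, 0.2], [0.2, -0.0], [0.4, 0.6], [-0.8, 1.2], [-1.2, -1.4], [0.2, -0.5], [-0.1, -0.7], [-0.7, -0.6]]
64 90 50 crop top [[69.0, 192.0], [617.0, 102.0], [682.0, 493.0], [127.0, 585.0]] side [[97.0, 405.0], [124.0, 78.0], [525.0, 89.0], [569.0, 420.0]]
64 90 4 crop top [[89.0, 207.0], [618.0, 119.0], [681.0, 497.0], [146.0, 585.0]] side [[96.0, 541.0], [122.0, 200.0], [515.0, 212.0], [557.0, 556.0]]
68 94 50 crop top [[55.0, 182.0], [627.0, 88.0], [697.0, 503.0], [117.0, 599.0]] side [[82.0, 414.0], [112.0, 71.0], [536.0, 83.0], [585.0, 429.0]]
68 94 0 crop top [[77.0, 198.0], [628.0, 107.0], [695.0, 507.0], [137.0, 599.0]] side [[81.0, 561.0], [110.0, 204.0], [526.0, 216.0], [571.0, 577.0]]
```

```bash
cat > plan.py <<'E'
from h import *
def Rt(jaw_yaw_deg,tilt_dir_deg=0,tilt_deg=0):
    """tool down, jaw(z) along yaw; """
    x=np.array([0,0,-1.]);z=np.array([np.cos(np.radians(jaw_yaw_deg)),np.sin(np.radians(jaw_yaw_deg)),0])
    return R.from_matrix(np.c_[x,np.cross(z,x),z])
def delta(pos,Rw,cur=None):
    from rig import manip
    o=manip.observe() if cur is None else cur
    Rc=R.from_quat(o['tcp_rot']); p=np.array(o['ee_pos'])
    d=Rc.inv().apply(np.array(pos)-p)/1000
    w=(Rc.inv()*Rw).as_rotvec()
    n=max(np.linalg.norm(d)/.0417,np.degrees(np.linalg.norm(w))/7.16)
    print('delta',d.round(4),w.round(4),'rows',n.round(1))
def st():
    from rig import manip
    o=manip.observe();Rc=R.from_quat(o['tcp_rot']);M=Rc.as_matrix()
    print('t',round(o['time_s'],2),'p',o['ee_pos'].round(1),'x',M[:,0].round(3),'z',M[:,2].round(3),'jawyaw',np.degrees(np.arctan2(M[1,2],M[0,2])).round(2),'q',o['qpos'].round(2),'F',o['contact_force'].round(1),'op',o['opening'].round(1))
E
python3 - <<'E'
from plan import *
st()
for y in (8.5,188.5):
    delta([602,-356,150],Rt(y)); 
E
```

```text
Traceback (most recent call last):
  File "plan.py", line 17, in st
    print('t',round(o['time_s'],2),'p',o['ee_pos'].round(1),'x',M[:,0].round(3),'z',M[:,2].round(3),'jawyaw',np.degrees(np.arctan2(M[1,2],M[0,2])).round(2),'q',o['qpos'].round(2),'F',o['contact_force'].round(1),'op',o['opening'].round(1))
                                                                                                                                                                                                                        ^^^^^^^^^^^^^^^^^^
AttributeError: 'float' object has no attribute 'round'
```

```bash
sed -i "s/o\['opening'\].round(1)/round(o['opening'],1)/" plan.py; python3 - <<'E'
from plan import *
st()
for y in (8.5,188.5):
    delta([602,-356,150],Rt(y)); 
E
```

```text
t 0.1 p [ 194.6 -593.4  230.3] x [-0.001  0.002 -1.   ] z [-0.311  0.95   0.002] jawyaw 108.14 q [-1.    0.39  0.01 -0.   -1.19 -0.26] F [-0.1  0.8 -1.3] op 85.6
delta [ 0.0805 -0.4611  0.0986] [ 1.7391e+00  1.4000e-03 -1.8000e-03] rows 13.9
delta [ 0.0805 -0.4611  0.0986] [-1.4025e+00  1.7000e-03  1.3000e-03] rows 11.5
```

```bash
python3 - <<'E'
from fit import *
print(proj(T,[[194,-593,230],[602,-356,150],[424,-318,100]]).round())
print(unproj(T,[[425,229],[454,282],[460,280],[440,285]],100).round(), 'spoons 200',unproj(T,[[465,277],[455,290]],200).round())
print('spoon tips side', proj(S,[[320,-560,z] for z in (100,150,200,250)]).round())
E
```

```text
[[478. 350.]
 [361. 172.]
 [343. 247.]]
[[ 469. -525.  100.]
 [ 337. -595.  100.]
 [ 341. -611.  100.]
 [ 330. -559.  100.]] spoons 200 [[ 353. -581.  200.]
 [ 324. -556.  200.]]
spoon tips side [[342. 134.]
 [344. 121.]
 [346. 108.]
 [348.  94.]]
```

```bash
python3 - <<'E'
from plan import *
delta([240,-400,230],Rt(188.5)); delta([602,-356,120],Rt(188.5))
E
```

```text
delta [ 0.0006 -0.1034  0.1696] [-1.4025e+00  1.7000e-03  1.3000e-03] rows 11.2
delta [ 0.1105 -0.4611  0.0985] [-1.4025e+00  1.7000e-03  1.3000e-03] rows 11.6
```

Emit:
jog_arm --plan "0 -0.103 0.17 -0.7 0 0 0.3; 0 -0.103 0.17 -0.7 0 0 0.3; 0 -0.103 0.17 -0.7 0 0 0.3; 0 -0.103 0.17 -0.7 0 0 0.3; 0 -0.103 0.17 -0.7 0 0 0.3; 0.11 -0.461 0.0985 -1.4025 0.0017 0.0013 0.3; 0.11 -0.461 0.0985 -1.4025 0.0017 0.0013 0.3; 0.11 -0.461 0.0985 -1.4025 0.0017 0.0013 0.3; 0.11 -0.461 0.0985 -1.4025 0.0017 0.0013 0.3; 0.11 -0.461 0.0985 -1.4025 0.0017 0.0013 0.3; 0.11 -0.461 0.0985 -1.4025 0.0017 0.0013 0.3; 0.11 -0.461 0.0985 -1.4025 0.0017 0.0013 0.3; 0.11 -0.461 0.0985 -1.4025 0.0017 0.0013 0.3; 0.11 -0.461 0.0985 -1.4025 0.0017 0.0013 0.3; 0.11 -0.461 0.0985 -1.4025 0.0017 0.0013 0.3; 0.11 -0.461 0.0985 -1.4025 0.0017 0.0013 0.3; 0.11 -0.461 0.0985 -1.4025 0.0017 0.0013 0.3"

```text
time_s: 1.52
ee_pos: [601.4, -356.3, 120.2]
tcp_rot: [-0.705, -0.052, 0.706, -0.053]
contact_force: [-0.5, -1.5, -0.2]
opening: 59.7
```

```bash
python3 - <<'E'
from plan import *
from rig import manip
st()
cv2.imwrite('pics/top1.png',manip.snapshot('top'));cv2.imwrite('pics/side1.png',manip.snapshot('side'))
crop("pics/top1.png","pics/c1.png",310,120,410,200,7)
crop("pics/side1.png","pics/s1.png",215,60,325,190,5)
E
```

```text
t 1.52 p [ 601.4 -356.3  120.2] x [-0.002 -0.001 -1.   ] z [-0.989 -0.148  0.002] jawyaw -171.47 q [-0.3   0.59  0.07  0.   -1.05  0.45] F [-0.5 -1.5 -0.2] op 59.7
```

View pics/c1.png

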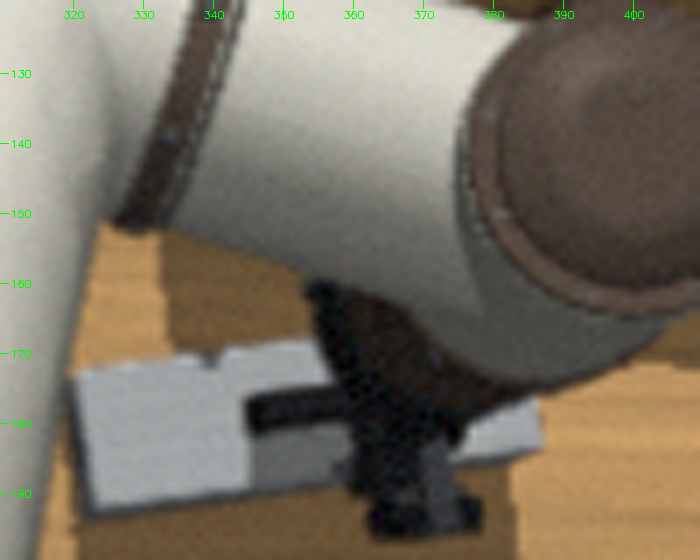

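View pics/s1.png

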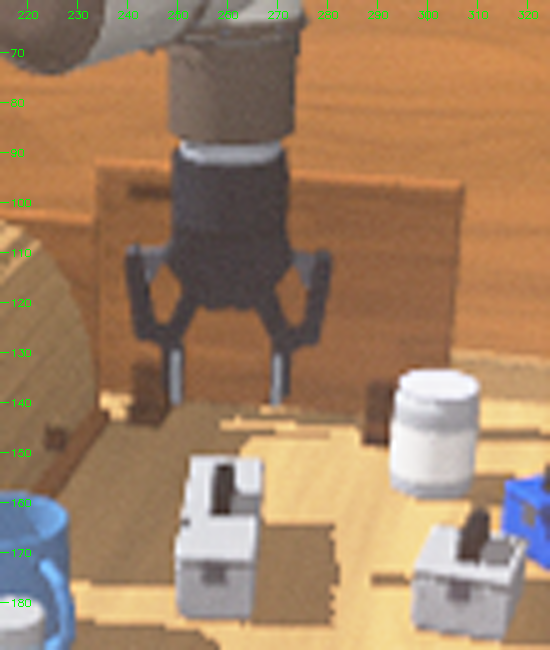

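```bash
python3 - <<'E'
from fit import *
print(proj(S,[[601.4,-356.3,120.2],[601.4,-356.3,128],[602,-356,72]]).round(1), 'obs mid 259.7, tip row',403/5-.5+60)
from plan import *
delta([602,-356,54],Rt(188.3))
E
```

```text
[[259.3 141.7]
 [259.3 139.6]
 [258.8 154.8]] obs mid 259.7, tip row 140.1
delta [ 0.0681 -0.001  -0.0012] [ 0.0028 -0.0005 -0.002 ] rows 1.6
```

Emit:
jog_arm --plan "0.03 -0.001 -0.001 0.0028 0 -0.002 0.3; 0.05 -0.001 -0.001 0.0028 0 -0.002 0.3; 0.06 -0.001 -0.001 0.0028 0 -0.002 0.3; 0.066 -0.001 -0.001 0.0028 0 -0.002 0.3; 0.066 -0.001 -0.001 0.0028 0 -0.002 0.3; 0.066 -0.001 -0.001 0.0028 0 -0.002 0.3; 0.066 -0.001 -0.001 0.0028 0 -0.002 1; 0.066 -0.001 -0.001 0.0028 0 -0.002 1; 0.066 -0.001 -0.001 0.0028 0 -0.002 1; 0.066 -0.001 -0.001 0.0028 0 -0.002 1; 0.066 -0.001 -0.001 0.0028 0 -0.002 1; 0.066 -0.001 -0.001 0.0028 0 -0.002 1"

```text
time_s: 2.62
ee_pos: [603.0, -355.8, 56.2]
tcp_rot: [0.705, 0.051, -0.705, 0.052]
contact_force: [-2.2, 0.3, 4.0]
opening: 12.5
```

```bash
python3 - <<'E'
from plan import *
st()
E
```

```text
t 2.62 p [ 603.  -355.8   56.2] x [ 0.001 -0.    -1.   ] z [-0.989 -0.145 -0.001] jawyaw -171.64 q [-0.3   0.66  0.01  0.   -0.92  0.45] F [-2.2  0.3  4. ] op 12.5
```

Emit:
jog_arm --plan "-0.01 0 0 0 0 0 1; -0.03 0 0 0 0 0 1; -0.06 0 0 0 0 0 1; -0.1 0 0 0 0 0 1; -0.12 0 0 0 0 0 1; -0.12 0 0 0 0 0 1; -0.12 0 0 0 0 0 1"

```text
time_s: 3.2
ee_pos: [603.2, -355.3, 176.2]
tcp_rot: [0.706, 0.052, -0.704, 0.051]
contact_force: [-1.0, 0.1, -4.1]
opening: 12.5
```

```bash
python3 - <<'E'
from plan import *
st()
delta([520.5,-8.1,176],Rt(189.8))
E
```

```text
t 3.2 p [ 603.2 -355.3  176.2] x [ 0.003  0.001 -1.   ] z [-0.989 -0.145 -0.003] jawyaw -171.67 q [-0.3   0.55  0.14 -0.   -1.16  0.45] F [-1.   0.1 -4.1] op 12.5
delta [ 2.000e-04 -3.555e-01  3.150e-02] [-0.0256 -0.0027  0.0002] rows 8.6
```

Emit:
jog_arm --plan "0 -0.03 0.003 -0.0256 -0.0027 0 1; 0 -0.065 0.006 -0.0256 -0.0027 0 1; 0 -0.1 0.01 -0.0256 -0.0027 0 1; 0 -0.135 0.013 -0.0256 -0.0027 0 1; 0 -0.17 0.016 -0.0256 -0.0027 0 1; 0 -0.205 0.019 -0.0256 -0.0027 0 1; 0 -0.24 0.022 -0.0256 -0.0027 0 1; 0 -0.275 0.025 -0.0256 -0.0027 0 1; 0 -0.31 0.028 -0.0256 -0.0027 0 1; 0 -0.335 0.03 -0.0256 -0.0027 0 1; 0 -0.35 0.0315 -0.0256 -0.0027 0 1; 0 -0.3555 0.0315 -0.0256 -0.0027 0 1; 0.03 -0.3555 0.0315 -0.0256 -0.0027 0 1; 0.05 -0.3555 0.0315 -0.0256 -0.0027 0 1; 0.05 -0.3555 0.0315 -0.0256 -0.0027 0 1; 0.05 -0.3555 0.0315 -0.0256 -0.0027 0 1"

```text
time_s: 4.53
ee_pos: [518.8, -9.3, 123.4]
tcp_rot: [-0.702, -0.06, 0.707, -0.061]
contact_force: [-0.1, 0.9, -3.1]
opening: 12.1
```

```bash
python3 - <<'E'
from plan import *
from rig import manip
st()
cv2.imwrite('pics/top2.png',manip.snapshot('top'));cv2.imwrite('pics/side2.png',manip.snapshot('side'))
crop("pics/top2.png","pics/c2.png",170,170,275,260,7)
crop("pics/side2.png","pics/s2.png",235,140,320,260,5)
E
```

```text
t 4.53 p [518.8  -9.3 123.4] x [-0.008 -0.002 -1.   ] z [-0.985 -0.17   0.008] jawyaw -170.21 q [ 0.29  0.32 -0.39 -0.   -0.87 -0.12] F [-0.1  0.9 -3.1] op 12.1
```

View pics/c2.png

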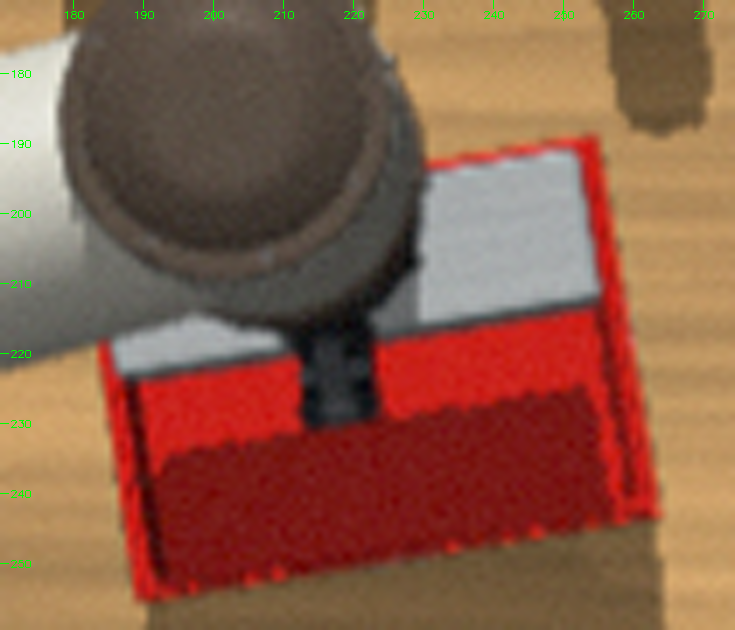

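View pics/s2.png

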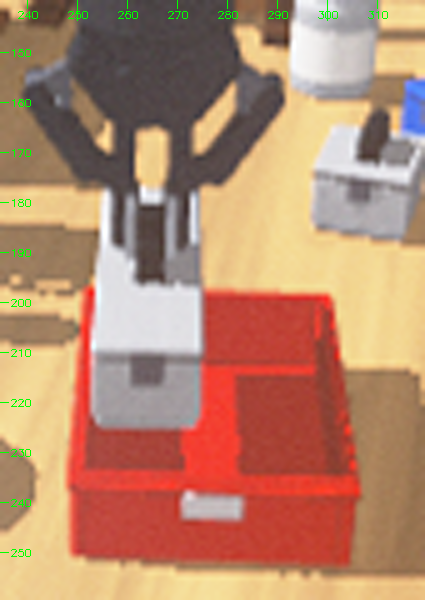

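```bash
python3 - <<'E'
from fit import *
z=117.2
tp=px([(580,148),(600,298),(128,377)],7,170,170)
Lt=[[27,-86,z],[-27,-86,z],[-27,86,z]]
sp=px([(92,355),(201,353),(92,422),(200,428)],5,235,140)
Ls=[[27,86,z],[-27,86,z],[27,86,z-44],[-27,86,z-44]]
fit('held top',[(T,Lt,tp)],[520,-8,.17])
fit('held side',[(S,Ls,sp)],[520,-8,.17])
lu=px([(47,177),(640,75),(713,510),(118,606)],8,175,180)
# lunch again from new pics
l2=px([(600,137),(660,515),(140,602)],7,170,170)
m=2.8
fit('lunch top2',[(T,np.array(rect(68+m,94+m,50))[1:],l2)],[486,-14,.17])
l3=px([(70,484),(357,492),(330,296),(92,290)],5,235,140);a,b=68+m,94+m
fit('lunch side2',[(S,[[a,b,50],[-a,b,50],[-a,-b,50],[a,-b,50]],l3)],[486,-14,.17])
E
```

```text
held top [ 5.19994e+02 -1.34210e+01  1.71000e-01] yaw deg 9.8 rms px 0.63
[[0.2, -0.2], [1.0, -0.0], [-1.1, 0.2]]
held side [ 5.21434e+02 -1.17470e+01  1.91000e-01] yaw deg 10.97 rms px 0.59
[[-0.3, -1.0], [0.6, -0.2], [-0.5, 1.0], [0.1, 0.2]]
lunch top2 [ 4.87573e+02 -1.61610e+01  1.68000e-01] yaw deg 9.65 rms px 0.14
[[-0.2, 0.0], [0.3, 0.1], [-0.1, -0.1]]
lunch side2 [ 4.84504e+02 -1.26750e+01  1.62000e-01] yaw deg 9.28 rms px 0.51
[[-0.4, -0.1], [0.6, 0.4], [0.6, -0.1], [-0.8, -0.5]]
```

```bash
python3 - <<'E'
from fit import *
def fx(name,c,L,q,yaw,x0):
    Rm=R.from_euler('z',yaw,degrees=True)
    r=least_squares(lambda p:(proj(c,Rm.apply(L)+[p[0],p[1],0])-q).ravel(),x0)
    print(name,r.x.round(1),'local',Rm.inv().apply([*r.x,0])[:2].round(1),np.round(r.fun,1))
z=117.2
sp=px([(92,355),(201,353),(92,422),(200,428)],5,235,140)
Ls=np.array([[27,86,z],[-27,86,z],[27,86,z-44],[-27,86,z-44]])
tp=px([(580,148),(600,298),(128,377)],7,170,170)
Lt=np.array([[27,-86,z],[-27,-86,z],[-27,86,z]])
a,b=70.8,96.8
L3=np.array([[a,b,50],[-a,b,50],[-a,-b,50],[a,-b,50]])
l3=px([(70,484),(357,492),(330,296),(92,290)],5,235,140)
sl=px([(80,432),(602,440),(550,82),(108,68)],9,240,190)
lu=px([(54,172),(640,75),(713,510),(118,606)],8,175,180)
for yaw in (9.65,):
    fx('held side',S,Ls,sp,yaw+.1,[520,-8]); fx('held top',T,Lt,tp,yaw+.1,[520,-8])
    fx('lunch side',S,L3,l3,yaw,[486,-14]); fx('lunch side0',S,L3,sl,yaw,[486,-14]);fx('lunch top',T,np.array(rect(a,b,50)),lu,yaw,[486,-14])
print(R.from_euler('z',-9.65,degrees=True).apply([518.8,-9.3,0]))
E
```

```text
held side [519.7 -12.1] local [510.1 -99.9] [-0.3 -1.2  0.6 -0.1 -0.5  0.8  0.1  0.3]
held top [520.  -13.4] local [ 510.2 -101.3] [ 0.2 -0.2  1.  -0.  -1.2  0.2]
lunch side [484.6 -12.7] local [475.6 -93.7] [-0.2 -0.   0.8  0.3  0.4 -0.2 -1.1 -0.5]
lunch side0 [484.8 -10.5] local [476.1 -91.6] [-0.4 -0.7  0.2  0.3  0.1  0.2  0.1  0.3]
lunch top [487.8 -15.4] local [478.3 -96.9] [-0.2  0.   0.2  0.1  0.1 -0.2 -0.2  0. ]
[509.90009577 -96.13439727   0.        ]
```

```bash
python3 - <<'E'
from plan import *
t=R.from_euler('z',9.65,degrees=True).apply([511.4,-91.1,0]);print(t)
delta([t[0],t[1],123],Rt(189.65))
E
```

```text
[519.43476916  -4.08541117   0.        ]
delta [ 0.0028 -0.0049  0.0006] [ 0.0027  0.0015 -0.0003] rows 0.1
```

Emit:
jog_arm --plan "0.0 -0.005 0.0006 0.0027 0.0015 0 1; 0.0 -0.005 0.0006 0.0027 0.0015 0 1; 0.01 -0.005 0.0006 0.0027 0.0015 0 1; 0.018 -0.005 0.0006 0.0027 0.0015 0 1; 0.02 -0.005 0.0006 0.0027 0.0015 0 1; 0.02 -0.005 0.0006 0.0027 0.0015 0 1"

```text
time_s: 5.13
ee_pos: [517.8, -3.9, 104.1]
tcp_rot: [-0.703, -0.059, 0.706, -0.06]
contact_force: [-0.4, -1.3, -3.2]
opening: 12.4
```

```bash
python3 - <<'E'
from plan import *
from rig import manip
st()
cv2.imwrite('pics/top3.png',manip.snapshot('top'));cv2.imwrite('pics/side3.png',manip.snapshot('side'))
crop("pics/top3.png","pics/c3.png",170,170,275,260,7)
crop("pics/side3.png","pics/s3.png",240,180,315,260,8)
st()
E
```

```text
t 5.13 p [517.8  -3.9 104.1] x [-0.003 -0.001 -1.   ] z [-0.986 -0.168  0.004] jawyaw -170.35 q [ 0.31  0.34 -0.42 -0.   -0.81 -0.14] F [-0.4 -1.3 -3.2] op 12.4
t 5.23 p [518.7  -3.7 105.1] x [-0.001 -0.    -1.   ] z [-0.986 -0.168  0.001] jawyaw -170.33 q [ 0.31  0.34 -0.42 -0.   -0.81 -0.14] F [ 0.4  0.2 -2.2] op 12.2
```

View pics/c3.png

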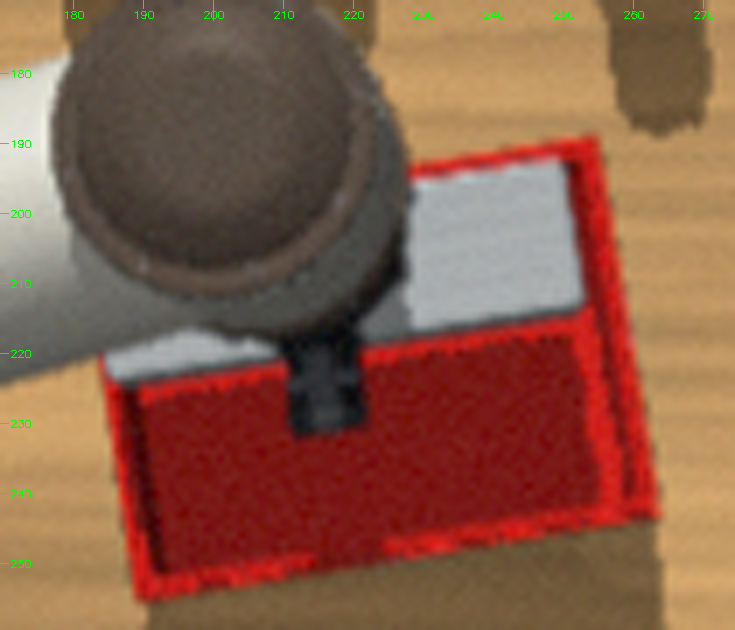

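View pics/s3.png

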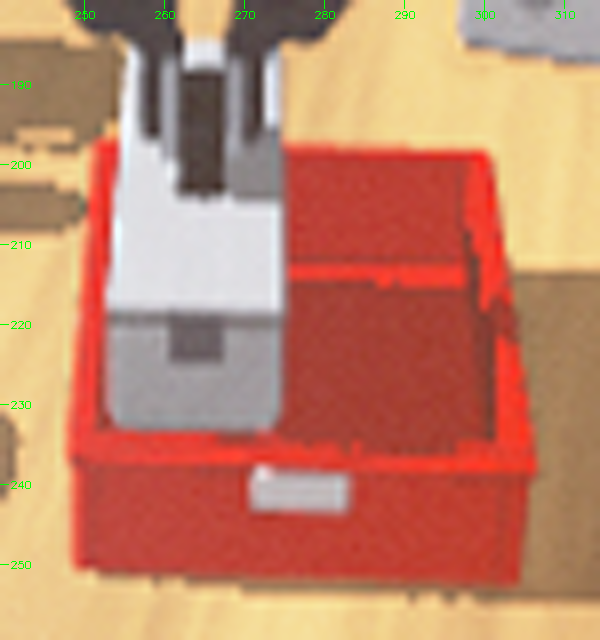

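```bash
python3 - <<'E'
from h import *
im=cv2.imread('pics/top3.png'); o=cv2.resize(im[208:230,180:215],None,fx=20,fy=20,interpolation=cv2.INTER_CUBIC); 
o2=cv2.resize(im[185:220,235:265],None,fx=20,fy=20,interpolation=cv2.INTER_CUBIC)
cv2.imwrite('pics/z1.png',o);cv2.imwrite('pics/z2.png',o2)
E
```

```text
(no output)
```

View pics/z1.png

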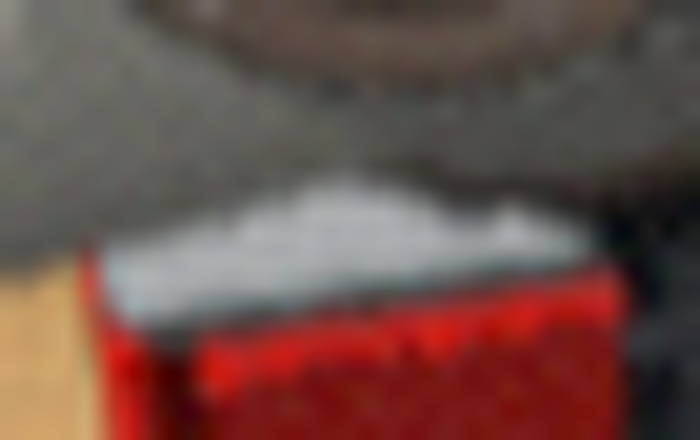

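View pics/z2.png

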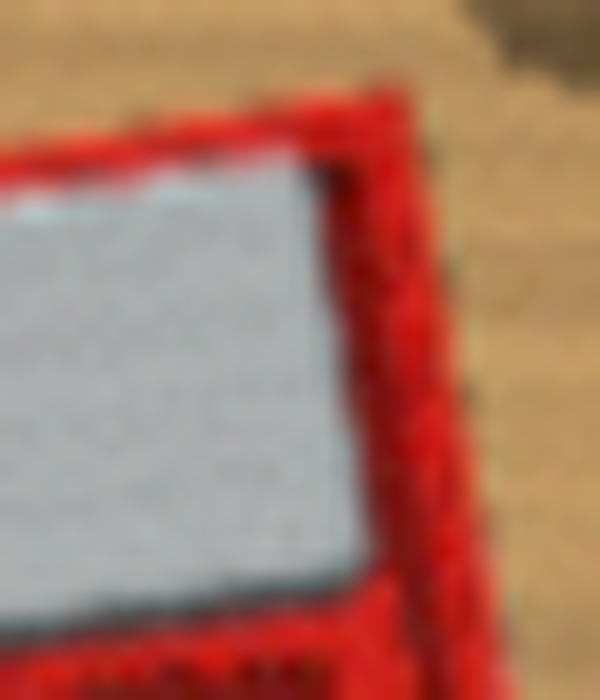

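```bash
python3 - <<'E'
from fit import *
def fx(name,c,L,q,yaw,x0):
    Rm=R.from_euler('z',yaw,degrees=True)
    r=least_squares(lambda p:(proj(c,Rm.apply(L)+[p[0],p[1],0])-q).ravel(),x0)
    print(name,r.x.round(1),'local',R.from_euler('z',-9.65,degrees=True).apply([*r.x,0])[:2].round(1),np.round(r.fun,1))
z=99
tp=np.array([[250,192.25],[253,213.5],[186,223.75]])
Lt=np.array([[27,-86,z],[-27,-86,z],[-27,86,z]])
fx('held top',T,Lt,tp,9.67,[520,-8])
sp=px([(106,312),(284,312),(118,140)],8,240,180)
# near lid edge corners
fx('held side',S,np.array([[27,86,z],[-27,86,z]]),sp[:2],9.67,[520,-8])
sl=px([(68,456),(533,470),(488,150),(94,141)],8,240,180)
a=70.8;b=96.8
fx('lunch side',S,np.array([[a,b,50],[-a,b,50],[-a,-b,50],[a,-b,50]]),sl,9.65,[486,-14])
print('tool local',R.from_euler('z',-9.65,degrees=True).apply([518.7,-3.7,0]))
E
```

```text
held top [518.9  -7.3] local [510.3 -94.2] [ 0.2 -0.4  0.7 -0.3 -0.8  0.7]
held side [517.4  -1.9] local [509.8 -88.6] [-0.2 -0.4  0.2  0.3]
lunch side [485.7 -12.1] local [476.8 -93.4] [-0.2 -0.2  0.1 -0.  -0.   0.3  0.2 -0. ]
tool local [510.74023386 -90.59687363   0.        ]
```

Emit:
jog_arm --plan "0 0.003 -0.0015 0 0 0 1; 0 0.003 -0.0015 0 0 0 1; 0.006 0.003 -0.0015 0 0 0 1; 0.012 0.003 -0.0015 0 0 0 1; 0.018 0.003 -0.0015 0 0 0 1; 0.024 0.003 -0.0015 0 0 0 1; 0.03 0.003 -0.0015 0 0 0 1; 0.036 0.003 -0.0015 0 0 0 1; 0.036 0.003 -0.0015 0 0 0 1; 0.036 0.003 -0.0015 0 0 0 1"

```text
time_s: 6.07
ee_pos: [520.4, -6.5, 68.8]
tcp_rot: [-0.704, -0.059, 0.705, -0.06]
contact_force: [0.3, -0.0, -2.6]
opening: 12.6
```

```bash
python3 - <<'E'
from plan import *
from rig import manip
st()
cv2.imwrite('pics/side4.png',manip.snapshot('side'))
crop("pics/side4.png","pics/s4.png",240,180,315,260,8)
st()
E
```

```text
t 6.07 p [520.4  -6.5  68.8] x [-0.002 -0.    -1.   ] z [-0.986 -0.168  0.002] jawyaw -170.33 q [ 0.3   0.39 -0.45 -0.   -0.73 -0.13] F [ 0.3 -0.  -2.6] op 12.6
t 6.12 p [520.8  -6.4  69.2] x [-0.001 -0.    -1.   ] z [-0.986 -0.168  0.001] jawyaw -170.33 q [ 0.3   0.39 -0.45 -0.   -0.73 -0.13] F [ 0.5 -0.1 -2.4] op 12.7
```

View pics/s4.png

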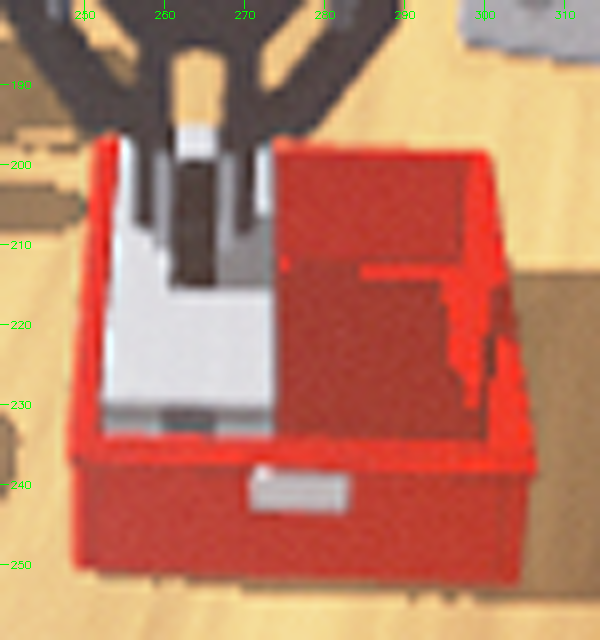

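Emit:
jog_arm --plan "0.003 0 0 0 0 0 1; 0.005 0 0 0 0 0 1; 0.006 0 0 0 0 0 1; 0.007 0 0 0 0 0 1; 0.008 0 0 0 0 0 1; 0.009 0 0 0 0 0 1; 0.009 0 0 0 0 0 1; 0.009 0 0 0 0 0 1"

```text
time_s: 6.78
ee_pos: [520.7, -6.4, 60.3]
tcp_rot: [-0.704, -0.06, 0.705, -0.06]
contact_force: [0.5, -0.3, -2.4]
opening: 12.4
```

Emit:
jog_arm --plan "0.001 0 0 0 0 0 1; 0.001 0 0 0 0 0 1; 0.002 0 0 0 0 0 1; 0.002 0 0 0 0 0 1"

```text
time_s: 7.12
ee_pos: [520.7, -6.4, 60.2]
tcp_rot: [-0.704, -0.06, 0.705, -0.06]
contact_force: [-5.7, 0.0, 11.0]
opening: 12.2
```

Emit:
jog_arm --plan "0 0 0 0 0 0 0.65; 0 0 0 0 0 0 0.65; 0 0 0 0 0 0 0.65; 0 0 0 0 0 0 0.65; -0.02 0 0 0 0 0 0.65; -0.05 0 0 0 0 0 0.65; -0.09 0 0 0 0 0 0.6; -0.12 0 0 0 0 0 0.6; -0.12 0 0 0 0 0 0.6"

```text
time_s: 7.87
ee_pos: [525.0, -5.9, 185.2]
tcp_rot: [0.709, 0.06, -0.7, 0.06]
contact_force: [0.1, -0.1, 0.0]
opening: 34.2
```

```bash
python3 - <<'E'
from plan import *
st()
delta([424.5,-318.4,140],Rt(175.5)); delta([424.5,-318.4,85],Rt(175.5))
E
```

```text
t 7.87 p [525.   -5.9 185.2] x [ 0.013  0.002 -1.   ] z [-0.985 -0.169 -0.013] jawyaw -170.25 q [ 0.3   0.25 -0.31  0.   -0.99 -0.13] F [ 0.1 -0.1  0. ] op 34.2
delta [0.0434 0.291  0.1526] [ 0.2487 -0.0133  0.0011] rows 7.9
delta [0.0983 0.2909 0.1533] [ 0.2487 -0.0133  0.0011] rows 8.2
```

Emit:
jog_arm --plan "0.0 0.036 0.019 0.03 0 0 0.45; 0.0 0.072 0.038 0.06 0 0 0.45; 0.01 0.108 0.057 0.1 0 0 0.45; 0.015 0.144 0.076 0.13 0 0 0.45; 0.02 0.18 0.095 0.16 -0.005 0 0.45; 0.03 0.216 0.114 0.2 -0.01 0 0.45; 0.04 0.252 0.133 0.24 -0.013 0 0.45; 0.05 0.28 0.148 0.27 -0.013 0.001 0.45; 0.06 0.291 0.153 0.27 -0.013 0.001 0.45; 0.06 0.291 0.153 0.27 -0.013 0.001 0.45; 0.06 0.291 0.153 0.27 -0.013 0.001 0.45"

```text
time_s: 8.78
ee_pos: [418.1, -319.0, 117.5]
tcp_rot: [-0.701, 0.037, 0.712, 0.036]
contact_force: [0.0, -1.0, -0.6]
opening: 47.0
```

```bash
python3 - <<'E'
from plan import *
from rig import manip
st()
cv2.imwrite('pics/top5.png',manip.snapshot('top'));cv2.imwrite('pics/side5.png',manip.snapshot('side'))
crop("pics/top5.png","pics/c5.png",170,170,275,260,7)
crop("pics/side5.png","pics/s5.png",235,110,335,260,4)
crop("pics/side5.png","pics/s5b.png",285,125,330,190,12)
delta([424.5,-318.4,54],Rt(174.5))
E
```

```text
t 8.78 p [ 418.1 -319.   117.5] x [-0.015 -0.001 -1.   ] z [-0.995  0.102  0.015] jawyaw 174.13 q [-0.34  0.34 -0.38  0.01 -0.86  0.23] F [ 0.  -1.  -0.6] op 47.0
delta [ 0.0646 -0.0006 -0.0059] [-0.0039  0.0129 -0.003 ] rows 1.6
```

View pics/c5.png

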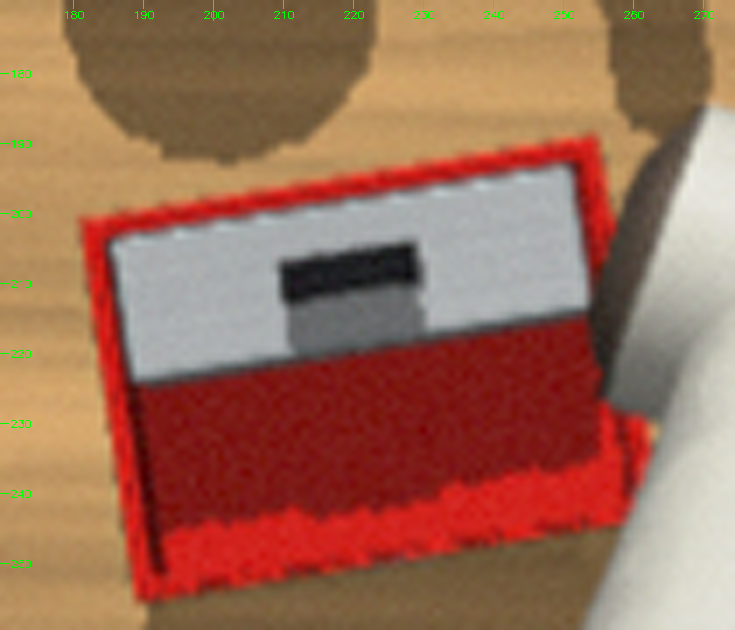

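View pics/s5b.png

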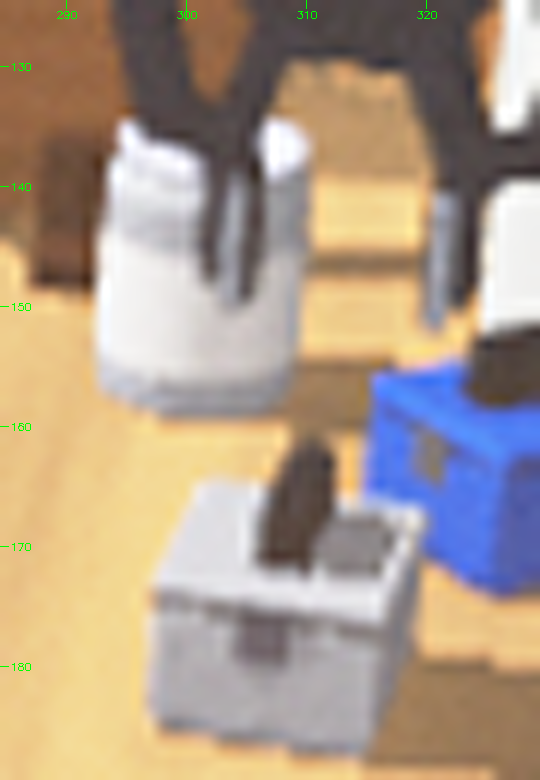

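Emit:
jog_arm --plan "0 0 -0.006 -0.004 0.008 0 0.45; 0.02 0 -0.006 -0.004 0.008 0 0.45; 0.04 0 -0.006 -0.004 0.008 0 0.45; 0.055 0 -0.006 -0.004 0.008 0 0.45; 0.061 0 -0.006 -0.004 0.008 0 0.45; 0.062 0 -0.006 -0.004 0.008 0 0.45; 0.062 0 -0.006 -0.004 0.008 0 0.45"

```text
time_s: 9.47
ee_pos: [424.7, -319.3, 56.9]
tcp_rot: [-0.705, 0.035, 0.708, 0.033]
contact_force: [0.2, 0.8, 0.9]
opening: 46.9
```

```bash
python3 - <<'E'
from plan import *
from rig import manip
st()
cv2.imwrite('pics/side6.png',manip.snapshot('side'))
crop("pics/side6.png","pics/s6.png",280,125,335,190,10)
st()
E
```

```text
t 9.47 p [ 424.7 -319.3   56.9] x [-0.005 -0.003 -1.   ] z [-0.995  0.096  0.005] jawyaw 174.51 q [-0.34  0.43 -0.44  0.01 -0.71  0.24] F [0.2 0.8 0.9] op 46.9
t 9.52 p [ 425.  -319.5   57.3] x [-0.004 -0.003 -1.   ] z [-0.995  0.096  0.004] jawyaw 174.5 q [-0.34  0.43 -0.44  0.01 -0.71  0.24] F [ 0.6 -0.5 -0.5] op 47.2
```

View pics/s6.png

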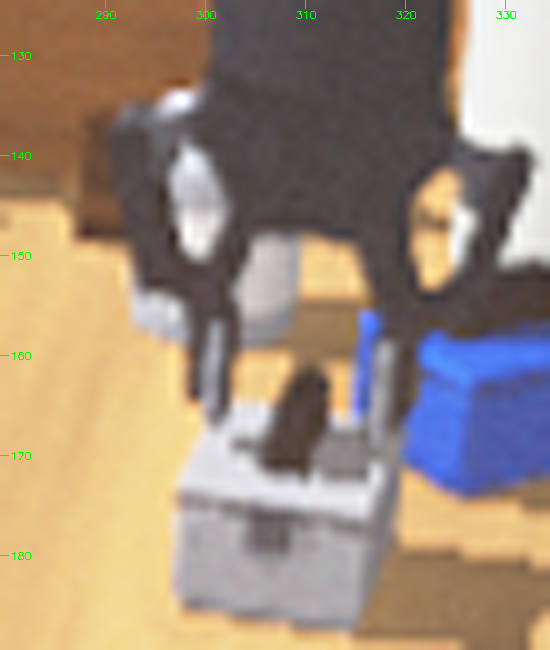

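Emit:
jog_arm --plan "0.002 0 0 0 0.003 0 0.45; 0.003 0 0 0 0.003 0 1; 0.003 0 0 0 0.003 0 1; 0.003 0 0 0 0.003 0 1; 0.003 0 0 0 0.003 0 1; 0.003 0 0 0 0.003 0 1; 0.003 0 0 0 0.003 0 1; 0.003 0 0 0 0.003 0 1"

```text
time_s: 10.18
ee_pos: [424.2, -319.8, 53.7]
tcp_rot: [-0.706, 0.035, 0.707, 0.033]
contact_force: [0.6, -0.3, 2.4]
opening: 12.4
```

```bash
python3 - <<'E'
from plan import *
st()
from fit import *
def fx(name,c,L,q,x0):
    r=least_squares(lambda p:(proj(c,R.from_euler('z',p[2]).apply(L)+[p[0],p[1],0])-q).ravel(),x0)
    print(name,r.x.round(1),np.degrees(r.x[2]),'local',R.from_euler('z',-9.65,degrees=True).apply([r.x[0],r.x[1],0])[:2].round(1),np.round(r.fun,1))
a,b=70.8,96.8
fx('lunch',T,np.array(rect(a,b,50))[[0,1,3]],px([(82,218),(597,136),(140,602)],7,170,170),[486,-14,.17])
fx('long',T,np.array(rect(27,86,54)),px([(107,240),(575,165),(590,310),(133,382)],7,170,170),[520,-6,.17])
fx('long rib',T,np.array(rect(7,25,76)),px([(279,262),(415,242),(420,285),(284,304)],7,170,170),[520,-6,.17])
E
```

```text
t 10.18 p [ 424.2 -319.8   53.7] x [-0.002 -0.003 -1.   ] z [-0.995  0.097  0.002] jawyaw 174.43 q [-0.34  0.43 -0.44  0.01 -0.7   0.24] F [ 0.6 -0.3  2.4] op 12.4
lunch [ 4.881e+02 -1.590e+01  2.000e-01] 9.745659773374655 local [478.5 -97.5] [ 0.   0.4  0.1 -0.1 -0.1 -0.3]
long [ 5.218e+02 -8.900e+00  2.000e-01] 9.349716908217168 local [512.9 -96.2] [ 0.4 -0.2 -0.6  0.1  0.5 -0.  -0.3  0.1]
long rib [ 5.2e+02 -9.9e+00  1.0e-01] 8.428976898599362 local [511.  -96.9] [-0.1  0.3  0.1  0.4  0.1 -0.3 -0.1 -0.3]
```

```bash
python3 - <<'E'
from plan import *
delta([468.6,-72.2,133],Rt(189.65))
E
```

```text
delta [-0.0801 -0.2505 -0.0201] [-0.2656  0.002  -0.003 ] rows 6.3
```

Emit:
jog_arm --plan "-0.01 0 0 0 0 0 1; -0.03 0 0 0 0 0 1; -0.06 0 0 0 0 0 1; -0.08 -0.02 -0.002 0 0 0 1; -0.08 -0.05 -0.004 -0.05 0 0 1; -0.08 -0.085 -0.007 -0.09 0 0 1; -0.08 -0.12 -0.01 -0.13 0 0 1; -0.08 -0.155 -0.0125 -0.17 0 0 1; -0.08 -0.19 -0.015 -0.21 0 0 1; -0.08 -0.22 -0.0175 -0.25 0 0 1; -0.08 -0.24 -0.019 -0.2656 0.002 -0.003 1; -0.08 -0.2505 -0.02 -0.2656 0.002 -0.003 1; -0.08 -0.2505 -0.02 -0.2656 0.002 -0.003 1; -0.065 -0.2505 -0.02 -0.2656 0.002 -0.003 1; -0.06 -0.2505 -0.02 -0.2656 0.002 -0.003 1; -0.06 -0.2505 -0.02 -0.2656 0.002 -0.003 1"

```text
time_s: 11.52
ee_pos: [466.4, -73.0, 111.2]
tcp_rot: [-0.703, -0.059, 0.707, -0.059]
contact_force: [-0.9, -0.1, -1.3]
opening: 12.6
```

```bash
python3 - <<'E'
from plan import *
from rig import manip
cv2.imwrite('pics/top7.png',manip.snapshot('top'));cv2.imwrite('pics/side7.png',manip.snapshot('side'))
st()
crop("pics/top7.png","pics/c7.png",180,180,275,260,8)
crop("pics/side7.png","pics/s7.png",240,160,315,260,6)
E
```

```text
t 11.62 p [467.9 -73.  112.5] x [-0.002  0.    -1.   ] z [-0.986 -0.166  0.002] jawyaw -170.44 q [ 0.19  0.26 -0.52 -0.   -0.79 -0.02] F [-0.6 -0.5 -1.5] op 12.4
```

View pics/c7.png

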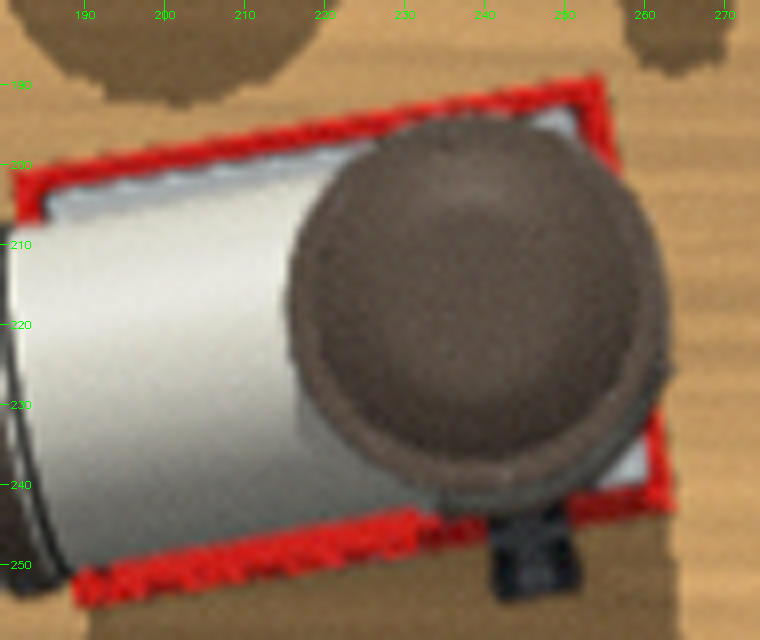

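View pics/s7.png

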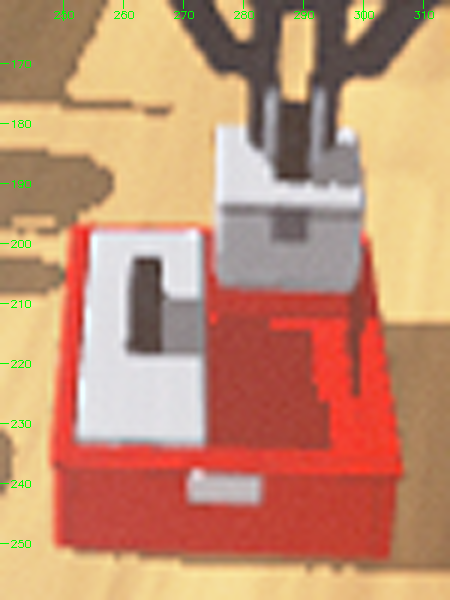

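```bash
python3 - <<'E'
from fit import *
Ri=R.from_euler('z',-9.65,degrees=True)
c=unproj(T,[[260.75,239.9]],108.8)[0]; l=Ri.apply(c); print('tin ctr top local',l[:2]+[33,36],'lunch top 478.4,-97.2')
print('tool local',Ri.apply([467.9,-73.0,0]))
# side: near face corners
def fx(name,c,L,q,x0):
    r=least_squares(lambda p:(proj(c,R.from_euler('z',9.65,degrees=True).apply(L)+[p[0],p[1],0])-q).ravel(),x0)
    print(name,Ri.apply([r.x[0],r.x[1],0])[:2].round(1),np.round(r.fun,1))
z=108.8
fx('tin side',S,np.array([[33,36,z],[-33,36,z],[33,36,z-44],[-33,36,z-44]]),px([(216,204),(361,208),(217,283),(357,290)],6,240,160),[470,-70])
a,b=70.8,96.8
fx('lunch side',S,np.array([[a,b,50],[-a,b,50],[a,-b,50]]),px([(52,462),(402,470),(70,226)],6,240,160),[486,-14])
fx('long side',S,np.array([[27,86,54],[-27,86,54],[-27,-86,54]]),px([(75,443),(205,444),(202,228)],6,240,160),[486,-14])
E
```

```text
tin ctr top local [ 448.10456791 -150.51986129] lunch top 478.4,-97.2
tool local [ 449.04234884 -150.40072789    0.        ]
tin side [ 448.7 -148.3] [-0.2 -0.6  0.9 -0.5 -1.   0.6  0.3  0.2]
lunch side [476.4 -93.7] [-0.2 -0.2 -0.1  0.3  0.4 -0.1]
long side [511.4 -92.7] [-0.3 -0.6  0.1 -0.1  0.2  1. ]
```

Emit:
jog_arm --plan "0 -0.002 -0.0005 0 0.002 0 1; 0 -0.002 -0.0005 0 0.002 0 1; 0.008 -0.002 -0.0005 0 0.002 0 1; 0.014 -0.002 -0.0005 0 0.002 0 1; 0.02 -0.002 -0.0005 0 0.002 0 1; 0.026 -0.002 -0.0005 0 0.002 0 1; 0.032 -0.002 -0.0005 0 0.002 0 1; 0.038 -0.002 -0.0005 0 0.002 0 1; 0.044 -0.002 -0.0005 0 0.002 0 1; 0.046 -0.002 -0.0005 0 0.002 0 1; 0.046 -0.002 -0.0005 0 0.002 0 1"

```text
time_s: 12.53
ee_pos: [467.9, -70.1, 65.8]
tcp_rot: [-0.704, -0.06, 0.705, -0.059]
contact_force: [0.2, -0.4, -1.2]
opening: 12.5
```

```bash
python3 - <<'E'
from plan import *
from rig import manip
cv2.imwrite('pics/side8.png',manip.snapshot('side'))
st()
crop("pics/side8.png","pics/s8.png",240,160,315,260,6)
E
```

```text
t 12.58 p [468.3 -70.1  66.3] x [ 0.     0.001 -1.   ] z [-0.986 -0.168 -0.001] jawyaw -170.36 q [ 0.2   0.33 -0.57 -0.   -0.67 -0.03] F [ 0.2 -0.5 -1.5] op 12.3
```

View pics/s8.png

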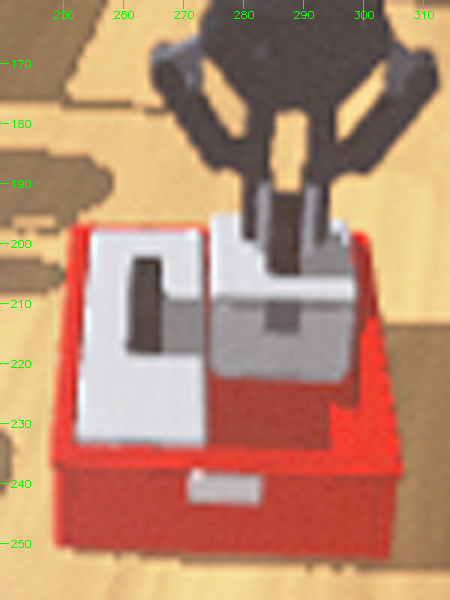

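Inside the box and free (only its weight on the sensor); 8–9 mm to go.

Emit:
jog_arm --plan "0.003 0 0 0 0 0 1; 0.005 0 0 0 0 0 1; 0.006 0 0 0 0 0 1; 0.007 0 0 0 0 0 1; 0.008 0 0 0 0 0 1; 0.009 0 0 0 0 0 1; 0.0095 0 0 0 0 0 1; 0.0095 0 0 0 0 0 1"

```text
time_s: 13.25
ee_pos: [468.7, -69.9, 57.8]
tcp_rot: [0.705, 0.06, -0.704, 0.059]
contact_force: [-0.9, 2.0, 4.4]
opening: 12.4
```

Emit:
jog_arm --plan "0 0 0 0 0 0 0.65; 0 0 0 0 0 0 0.65; 0 0 0 0 0 0 0.65; 0 0 0 0 0 0 0.65; -0.02 0 0 0 0 0 0.65; -0.05 0 0 0 0 0 0.65; -0.09 0 0 0 0 0 0.6; -0.13 0 0 0 0 0 0.6; -0.15 0 0 0 0 0 0.6; -0.15 0 0 0 0 0 0.6"

```text
time_s: 14.08
ee_pos: [471.3, -70.1, 212.6]
tcp_rot: [0.709, 0.06, -0.7, 0.06]
contact_force: [0.6, -1.2, 0.0]
opening: 34.1
```

```bash
python3 - <<'E'
from plan import *
from fit import *
st()
gt=px([(232,75),(385,68),(415,295),(268,303)],6,65,145)
Lg=[[33,-50,25],[-33,-50,25],[-33,50,25],[33,50,25]]
gs=px([(192,108),(507,106)],6,145,235); Lgs=[[33,-50,25],[33,50,25]]
rs=px([(283,40),(430,40)],6,145,235); Lrs=[[7,-25,47],[7,25,47]]
p=fit('g',[(T,Lg,gt),(S,Lgs+Lrs,np.r_[gs,rs])],[550,250,1.57,120],True,np.radians(35))
Rm=R.from_euler('z',p[2])*R.from_euler('y',-np.radians(35))
# overlay
for n,c in(('top',T),('side',S)):
    im=cv2.imread(f'pics/{n}0.png'); k=6; ox,oy=(65,145) if n=='top' else (145,225)
    im=cv2.resize(im[oy:oy+95,ox:ox+110],None,fx=k,fy=k,interpolation=cv2.INTER_CUBIC)
    def box(hx,hy,z0,z1,col):
        L=np.array([[sx*hx,sy*hy,z] for z in(z0,z1) for sx,sy in((1,1),(1,-1),(-1,-1),(-1,1))],float)
        q=((proj(c,Rm.apply(L)+[p[0],p[1],p[3]])+.5-[ox,oy])*k).astype(int)
        for i in range(4):
            for a,b in((i,(i+1)%4),(4+i,4+(i+1)%4),(i,4+i)): cv2.line(im,tuple(q[a].tolist()),tuple(q[b].tolist()),col,1)
    box(33,50,-25,25,(0,0,255)); box(7,25,25,47,(0,255,0))
    cv2.imwrite(f'pics/ov_{n}.png',im)
E
```

```text
t 14.08 p [471.3 -70.1 212.6] x [ 0.013  0.002 -1.   ] z [-0.986 -0.168 -0.013] jawyaw -170.31 q [ 0.2   0.14 -0.38  0.   -1.04 -0.03] F [ 0.6 -1.2  0. ] op 34.1
g [594.729 255.979   1.777  85.038] yaw deg 101.79 rms px 0.69
[[-0.0, 0.5], [-0.6, 0.3], [0.9, 0.5], [0.3, 1.6], [-0.4, -0.2], [-1.6, 0.6], [-0.2, -0.5], [-0.0, -0.3]]
```

View pics/ov_top.png

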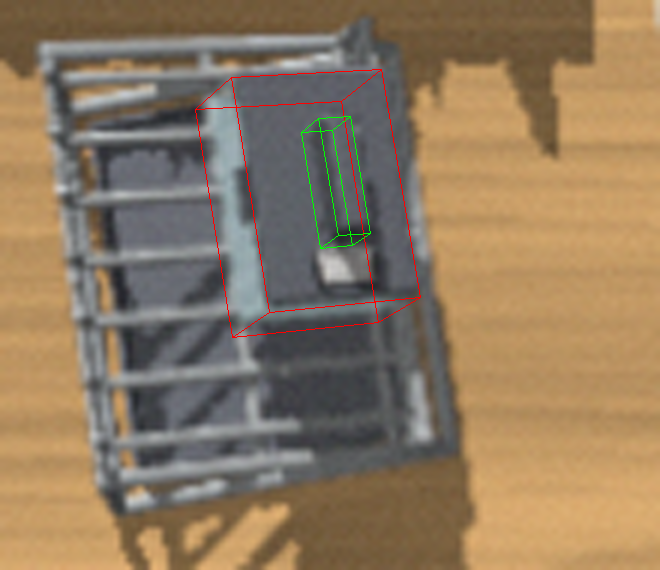

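View pics/ov_side.png

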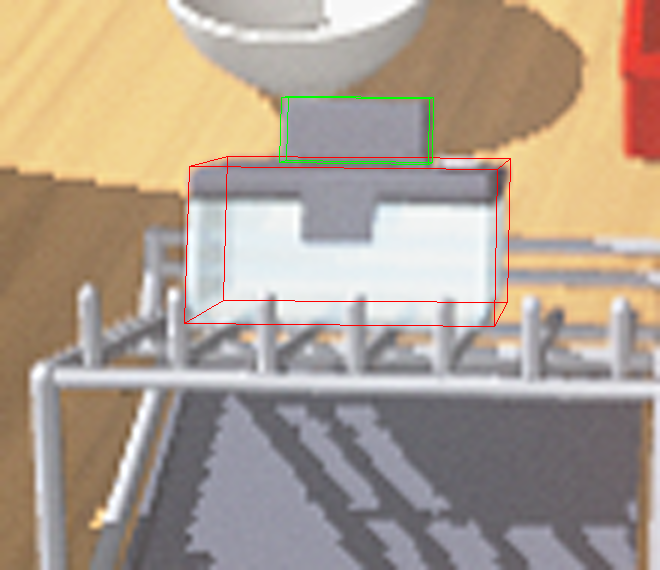

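```bash
cat >> plan.py <<'E'
def glass(yaw=101.5,c=(594.7,256,85),up=29):
    Rm=R.from_euler('z',yaw,degrees=True)*R.from_euler('y',-35,degrees=True)
    M=Rm.as_matrix(); n=M[:,2]; x=-n; z=-M[:,0]
    return np.array(c)+up*n, R.from_matrix(np.c_[x,np.cross(z,x),z])
E
python3 - <<'E'
from plan import *
p,Rw=glass(up=110); print(p); delta(p,Rw)
E
```

```text
[607.27880243 194.1732108  175.10672487]
delta [ 0.0397 -0.2376 -0.178 ] [-1.5435  0.4633 -0.4984] rows 13.5
```

Emit:
jog_arm --plan "0.01 -0.05 -0.04 -0.25 0.07 -0.08 0.45; 0.01 -0.09 -0.07 -0.4 0.12 -0.13 0.45; 0.02 -0.13 -0.1 -0.55 0.165 -0.178 0.45; 0.025 -0.17 -0.13 -0.66 0.2 -0.214 0.45; 0.03 -0.2 -0.15 -0.77 0.232 -0.249 0.45; 0.035 -0.22 -0.165 -0.88 0.265 -0.285 0.45; 0.0397 -0.2376 -0.178 -1 0.3 -0.323 0.45; 0.0397 -0.2376 -0.178 -1.11 0.334 -0.358 0.45; 0.0397 -0.2376 -0.178 -1.22 0.367 -0.394 0.45; 0.0397 -0.2376 -0.178 -1.33 0.4 -0.43 0.45; 0.0397 -0.2376 -0.178 -1.43 0.43 -0.462 0.45; 0.0397 -0.2376 -0.178 -1.5435 0.4633 -0.4984 0.45; 0.0397 -0.2376 -0.178 -1.5435 0.4633 -0.4984 0.45; 0.0397 -0.2376 -0.178 -1.5435 0.4633 -0.4984 0.45; 0.0397 -0.2376 -0.178 -1.5435 0.4633 -0.4984 0.45; 0.0397 -0.2376 -0.178 -1.5435 0.4633 -0.4984 0.45; 0.0397 -0.2376 -0.178 -1.5435 0.4633 -0.4984 0.45"

```text
time_s: 15.5
ee_pos: [603.5, 194.0, 167.2]
tcp_rot: [0.56, 0.688, -0.297, 0.353]
contact_force: [-0.8, 0.3, -0.1]
opening: 47.3
```

```bash
python3 - <<'E'
from plan import *
from rig import manip
cv2.imwrite('pics/top9.png',manip.snapshot('top'));cv2.imwrite('pics/side9.png',manip.snapshot('side'))
st()
crop("pics/top9.png","pics/c9.png",65,110,205,235,5)
crop("pics/side9.png","pics/s9.png",135,170,275,300,5)
p,Rw=glass(up=29); delta(p,Rw)
E
```

```text
t 15.6 p [603.5 194.3 167.9] x [-0.124  0.561 -0.818] z [ 0.155 -0.803 -0.575] jawyaw -79.05 q [ 0.24  0.5   0.13 -0.65 -1.25  1.75] F [-1.   0.1 -0. ] op 46.9
delta [ 0.0745  0.0043 -0.0034] [-0.0078 -0.0015  0.0093] rows 1.8
```

View pics/c9.png

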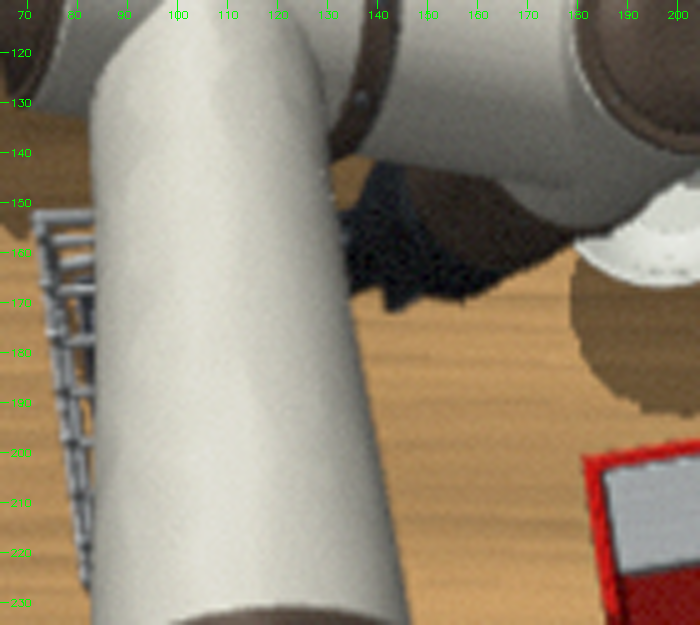

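View pics/s9.png

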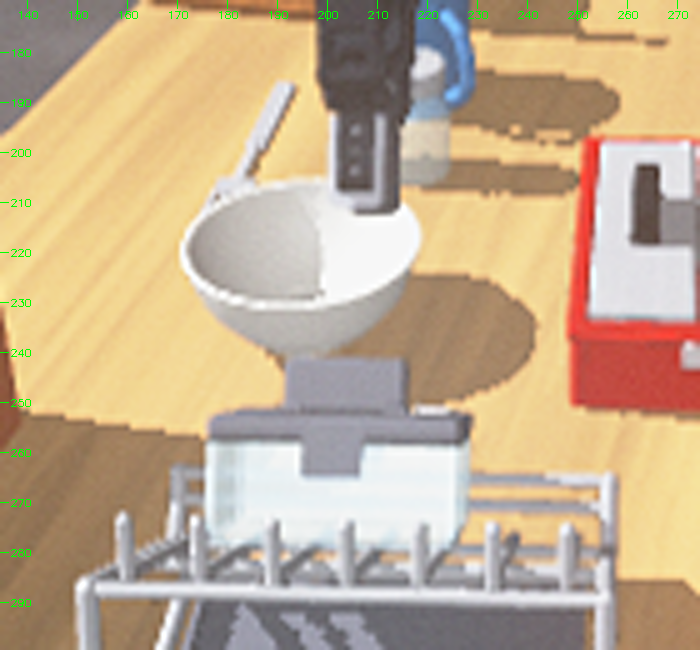

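Emit:
jog_arm --plan "0.02 0.004 -0.003 -0.008 -0.0015 0.009 0.45; 0.04 0.004 -0.003 -0.008 -0.0015 0.009 0.45; 0.055 0.004 -0.003 -0.008 -0.0015 0.009 0.45; 0.062 0.004 -0.003 -0.008 -0.0015 0.009 0.45; 0.062 0.004 -0.003 -0.008 -0.0015 0.009 0.45; 0.062 0.004 -0.003 -0.008 -0.0015 0.009 0.45"

```text
time_s: 16.1
ee_pos: [599.8, 232.1, 119.1]
tcp_rot: [0.561, 0.687, -0.292, 0.358]
contact_force: [-0.5, 0.7, 0.7]
opening: 46.7
```

```bash
python3 - <<'E'
from plan import *
from rig import manip
cv2.imwrite('pics/side10.png',manip.snapshot('side'))
st()
crop("pics/side10.png","pics/s10.png",165,210,245,290,8)
p,Rw=glass(up=29); delta(p,Rw)
from fit import *
Rm=R.from_euler('z',101.5,degrees=True)*R.from_euler('y',-35,degrees=True)
o=manip.observe();print('tcp in glass frame',Rm.inv().apply(o['ee_pos']-np.array([594.7,256,85])))
q=proj(S,[o['ee_pos']])[0];print('tcp crop px',(q+.5-[165,210])*8)
E
```

```text
t 16.15 p [600.2 231.8 119.6] x [-0.113  0.562 -0.819] z [ 0.165 -0.803 -0.573] jawyaw -78.39 q [ 0.3   0.55  0.08 -0.68 -1.14  1.78] F [ 1.4 -0.5 -0.1] op 47.2
delta [ 0.0136 -0.0006 -0.0004] [ 0.0016  0.0002 -0.001 ] rows 0.3
tcp in glass frame [-0.42282903 -0.59112131 42.58905183]
tcp crop px [316.15959126 267.16832848]
```

View pics/s10.png

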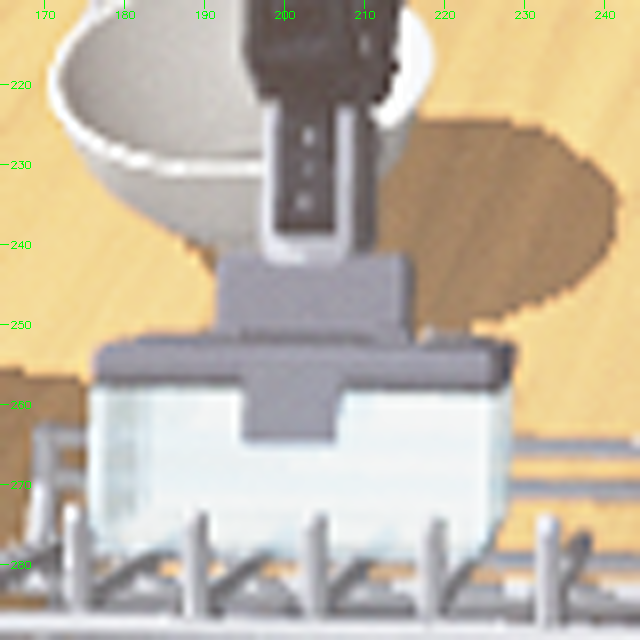

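Emit:
jog_arm --plan "0.006 0 0 0.0016 0 -0.001 0.45; 0.01 0 0 0.0016 0 -0.001 0.45; 0.013 0 0 0.0016 0 -0.001 0.45; 0.013 0 0 0.0016 0 -0.001 0.45; 0.013 0 0 0.0016 0 -0.001 0.45"

```text
time_s: 16.57
ee_pos: [598.2, 239.2, 107.9]
tcp_rot: [0.561, 0.687, -0.293, 0.357]
contact_force: [-0.2, -0.0, 0.2]
opening: 47.2
```

```bash
python3 - <<'E'
from plan import *
from rig import manip
cv2.imwrite('pics/side11.png',manip.snapshot('side'))
st()
crop("pics/side11.png","pics/s11.png",165,210,245,290,8)
E
```

```text
t 16.62 p [598.3 239.2 108. ] x [-0.116  0.562 -0.819] z [ 0.162 -0.803 -0.574] jawyaw -78.58 q [ 0.31  0.56  0.07 -0.69 -1.12  1.78] F [0.4 0.3 0.3] op 47.0
```

View pics/s11.png

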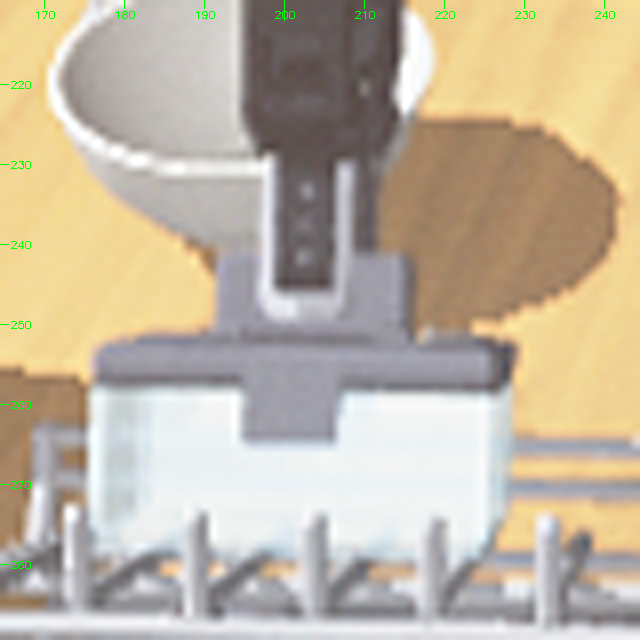

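Emit:
jog_arm --plan "-0.001 0 0 0 0 0 1; -0.001 0 0 0 0 0 1; -0.001 0 0 0 0 0 1; -0.001 0 0 0 0 0 1; -0.001 0 0 0 0 0 1; -0.001 0 0 0 0 0 1; -0.001 0 0 0 0 0 1"

```text
time_s: 17.2
ee_pos: [598.6, 237.9, 108.7]
tcp_rot: [0.561, 0.687, -0.293, 0.357]
contact_force: [0.7, -5.0, -0.7]
opening: 12.5
```

```bash
python3 - <<'E'
from plan import *
from rig import manip
st()
o=manip.observe()
Rm=R.from_euler('z',101.5,degrees=True)*R.from_euler('y',-35,degrees=True)
print('tcp in glass frame',Rm.inv().apply(o['ee_pos']-np.array([594.7,256,85])))
print('lift 80 world up in tool',R.from_quat(o['tcp_rot']).inv().apply([0,0,.08]),'along n',R.from_quat(o['tcp_rot']).inv().apply(Rm.apply([0,0,.08])))
E
```

```text
t 17.2 p [598.6 237.9 108.7] x [-0.115  0.561 -0.82 ] z [ 0.162 -0.803 -0.573] jawyaw -78.59 q [ 0.31  0.56  0.07 -0.69 -1.12  1.78] F [ 0.7 -5.  -0.7] op 12.5
tcp in glass frame [-1.54682465 -0.22953143 30.03106012]
lift 80 world up in tool [-0.06557101 -0.00011165 -0.04583045] along n [-7.99999456e-02 -6.39816496e-05  6.78924867e-05]
```

Emit:
jog_arm --plan "-0.006 0 -0.004 0 0 0 1; -0.016 0 -0.011 0 0 0 1; -0.033 0 -0.023 0 0 0 1; -0.054 0 -0.038 0 0 0 1; -0.074 0 -0.052 0 0 0 1; -0.082 0 -0.057 0 0 0 1; -0.082 0 -0.057 0 0 0 1; -0.082 0 -0.057 0 0 0 1"

```text
time_s: 17.87
ee_pos: [597.9, 238.8, 208.9]
tcp_rot: [0.561, 0.687, -0.292, 0.357]
contact_force: [0.5, -0.1, -2.4]
opening: 12.5
```

```bash
python3 - <<'E'
from plan import *
from rig import manip
st()
cv2.imwrite('pics/side12.png',manip.snapshot('side'))
crop("pics/side12.png","pics/s12.png",135,170,275,300,5)
delta([520,130,205],Rt(189.65))
delta([453.6,16.8,175],Rt(189.65))
E
```

```text
t 17.87 p [597.9 238.8 208.9] x [-0.116  0.563 -0.819] z [ 0.162 -0.802 -0.575] jawyaw -78.56 q [ 0.31  0.46  0.16 -0.64 -1.26  1.65] F [ 0.5 -0.1 -2.4] op 12.5
delta [-0.0499 -0.0975  0.0761] [ 1.5468 -0.4699  0.4921] rows 13.5
delta [-0.0811 -0.185   0.1735] [ 1.5468 -0.4699  0.4921] rows 13.5
```

View pics/s12.png

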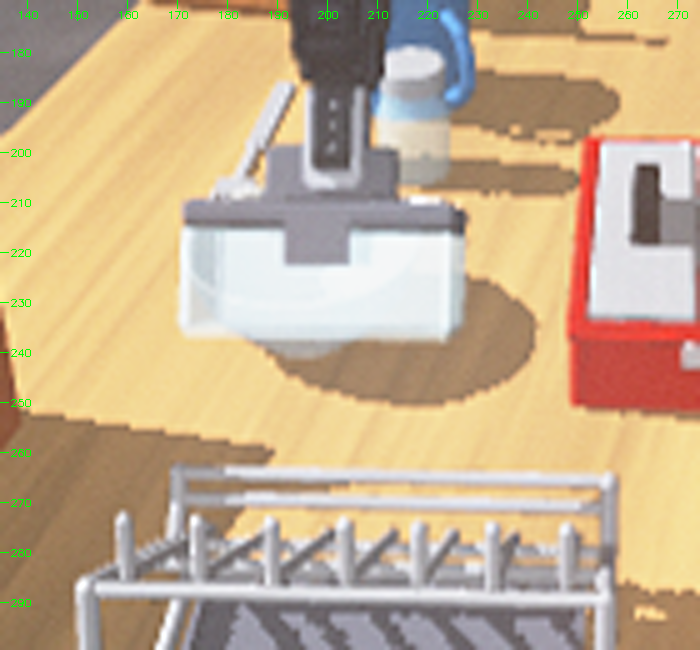

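Emit:
jog_arm --plan "-0.005 -0.01 0.01 0.08 -0.024 0.025 1; -0.01 -0.022 0.021 0.19 -0.058 0.06 1; -0.017 -0.036 0.034 0.3 -0.091 0.095 1; -0.024 -0.051 0.048 0.41 -0.125 0.13 1; -0.031 -0.066 0.062 0.52 -0.158 0.165 1; -0.038 -0.081 0.076 0.63 -0.191 0.2 1; -0.045 -0.096 0.09 0.74 -0.225 0.235 1; -0.052 -0.111 0.104 0.85 -0.258 0.27 1; -0.058 -0.126 0.118 0.96 -0.292 0.305 1; -0.064 -0.141 0.132 1.07 -0.325 0.34 1; -0.07 -0.154 0.145 1.18 -0.358 0.375 1; -0.074 -0.165 0.155 1.29 -0.392 0.41 1; -0.078 -0.174 0.163 1.4 -0.425 0.445 1; -0.08 -0.181 0.17 1.49 -0.453 0.474 1; -0.0811 -0.185 0.1735 1.5468 -0.4699 0.4921 1; -0.0811 -0.185 0.1735 1.5468 -0.4699 0.4921 1; -0.0811 -0.185 0.1735 1.5468 -0.4699 0.4921 1; -0.0811 -0.185 0.1735 1.5468 -0.4699 0.4921 1"

```text
time_s: 19.42
ee_pos: [454.5, 16.9, 175.2]
tcp_rot: [0.705, 0.06, -0.704, 0.06]
contact_force: [0.8, -0.4, -2.8]
opening: 12.5
```

```bash
python3 - <<'E'
from plan import *
st()
delta([453.6,16.8,116],Rt(189.65))
E
```

```text
t 19.42 p [454.5  16.9 175.2] x [ 0.002  0.    -1.   ] z [-0.986 -0.168 -0.002] jawyaw -170.3 q [ 0.4   0.15 -0.48  0.   -0.94 -0.23] F [ 0.8 -0.4 -2.8] op 12.5
delta [ 0.0592 -0.0001  0.001 ] [ 0.0008 -0.0017  0.0002] rows 1.4
```

Emit:
jog_arm --plan "0.015 0 0.001 0.001 -0.002 0 1; 0.03 0 0.001 0.001 -0.002 0 1; 0.045 0 0.001 0.001 -0.002 0 1; 0.055 0 0.001 0.001 -0.002 0 1; 0.059 0 0.001 0.001 -0.002 0 1; 0.059 0 0.001 0.001 -0.002 0 1; 0.059 0 0.001 0.001 -0.002 0 1; 0.059 0 0.001 0.001 -0.002 0 1"

```text
time_s: 20.08
ee_pos: [454.7, 16.7, 117.7]
tcp_rot: [0.706, 0.059, -0.704, 0.059]
contact_force: [0.3, -0.1, -3.3]
opening: 12.9
```

```bash
python3 - <<'E'
from plan import *
from rig import manip
cv2.imwrite('pics/top13.png',manip.snapshot('top'));cv2.imwrite('pics/side13.png',manip.snapshot('side'))
st()
crop("pics/top13.png","pics/c13.png",175,180,275,260,8)
crop("pics/side13.png","pics/s13.png",240,170,315,260,8)
E
```

```text
t 20.18 p [454.5  16.7 117.7] x [ 0.003  0.    -1.   ] z [-0.986 -0.167 -0.003] jawyaw -170.41 q [ 0.4   0.22 -0.56  0.   -0.79 -0.23] F [ 0.3  0.1 -3.5] op 12.5
```

View pics/c13.png

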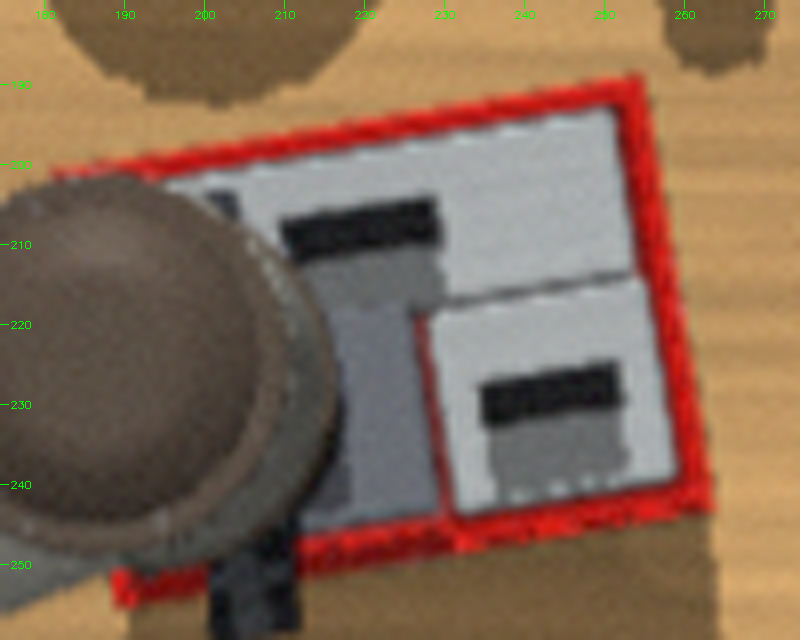

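View pics/s13.png

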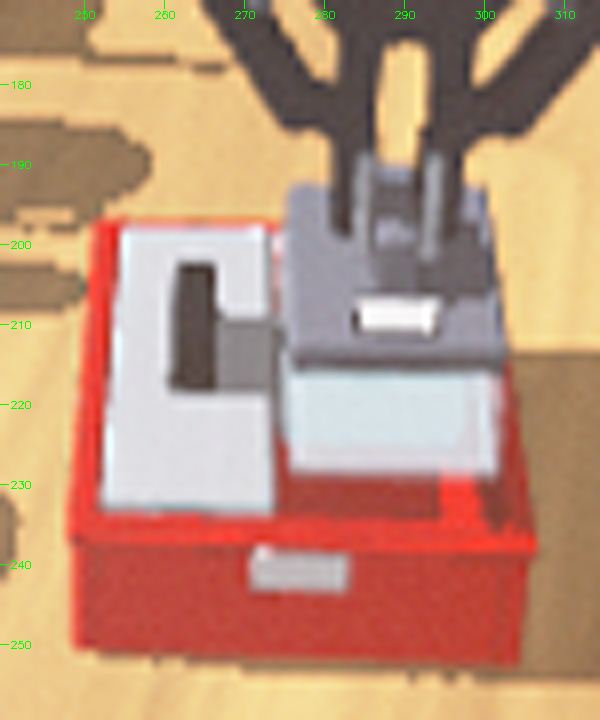

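```bash
python3 - <<'E'
from fit import *
Ri=R.from_euler('z',-9.65,degrees=True)
def loc(c,l,k,ox,oy,z): return Ri.apply(unproj(c,px(l,k,ox,oy),z))[:,:2].round(1)
print('tin',loc(T,[(430,310),(643,278),(683,478),(458,518)],8,175,180,54).tolist())
print('glass right corners',loc(T,[(415,315),(443,512)],8,175,180,112.7).tolist())
print('long',loc(T,[(615,108),(636,270)],8,175,180,54).tolist())
print('side glass near corners',loc(S,[(288,360),(505,360)],8,240,170,112.7).tolist(), 'bottom', loc(S,[(288,472),(498,475)],8,240,170,112.7-44).tolist())
print('side long near',loc(S,[(100,505),(274,512)],8,240,170,54).tolist(),'rim near',loc(S,[(68,535),(535,548)],8,240,170,50).tolist())
print('tool',Ri.apply([454.5,16.7,0]))
E
```

```text
tin [[484.9, -114.2], [483.9, -183.3], [418.6, -185.5], [417.7, -112.6]]
glass right corners [[479.3, -111.8], [418.6, -110.9]]
long [[539.7, -183.3], [486.8, -181.5]]
side glass near corners [[482.7, -0.2], [418.8, -3.8]] bottom [[480.9, -6.5], [417.3, -8.5]]
side long near [[537.8, -7.0], [484.6, -6.2]] rim near [[547.0, 3.6], [405.6, 2.5]]
tool [450.86828981 -59.72374106   0.        ]
```

Emit:
jog_arm --plan "0.006 0 0 0 -0.002 0 1; 0.012 0 0 0 -0.002 0 1; 0.018 0 0 0 -0.002 0 1; 0.024 0 0 0 -0.002 0 1; 0.03 0 0 0 -0.002 0 1; 0.036 0 0 0 -0.002 0 1; 0.042 0 0 0 -0.002 0 1; 0.047 0 0 0 -0.002 0 1; 0.049 0 0 0 -0.002 0 1; 0.049 0 0 0 -0.002 0 1; 0.049 0 0 0 -0.002 0 1"

```text
time_s: 21.1
ee_pos: [454.2, 16.5, 67.9]
tcp_rot: [-0.704, -0.059, 0.705, -0.059]
contact_force: [0.5, 0.3, -3.1]
opening: 12.4
```

```bash
python3 - <<'E'
from plan import *
from rig import manip
cv2.imwrite('pics/top14.png',manip.snapshot('top'));cv2.imwrite('pics/side14.png',manip.snapshot('side'))
st()
crop("pics/side14.png","pics/s14.png",240,170,315,260,8)
crop("pics/top14.png","pics/c14.png",175,180,275,260,8)
E
```

```text
t 21.2 p [454.3  16.6  68.2] x [-0.    -0.001 -1.   ] z [-0.986 -0.167  0.   ] jawyaw -170.41 q [ 0.4   0.3  -0.61  0.   -0.66 -0.23] F [ 0.4 -0.3 -2.9] op 12.6
```

View pics/s14.png

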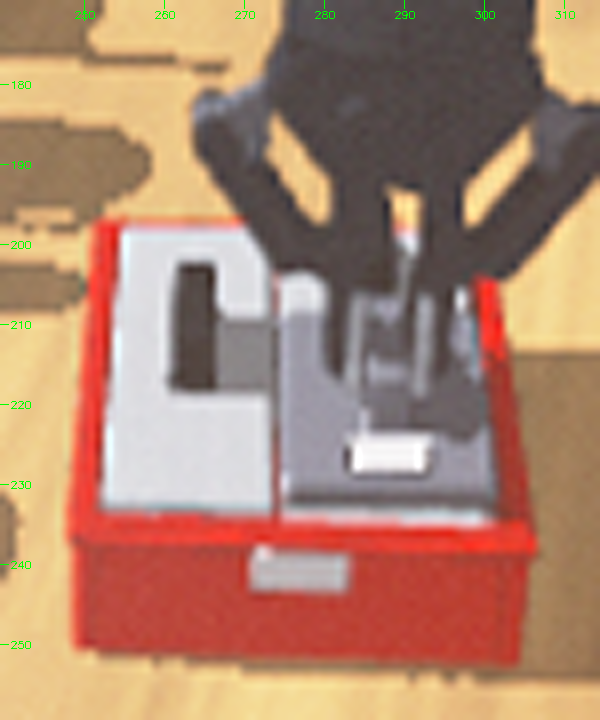

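View pics/c14.png

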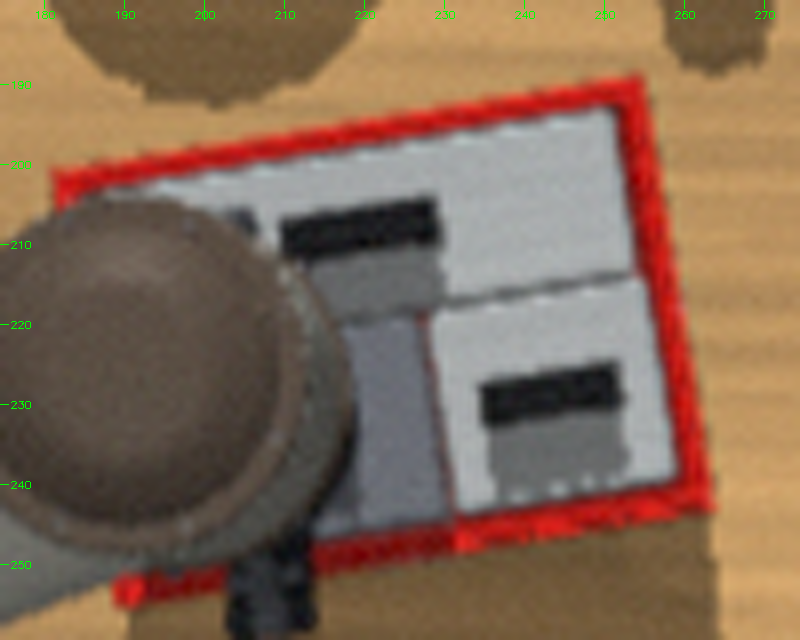

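Glass is down between its neighbours, no side force. Lower the last ~9 mm.

Emit:
jog_arm --plan "0.003 0 0 0 0 0 1; 0.005 0 0 0 0 0 1; 0.006 0 0 0 0 0 1; 0.007 0 0 0 0 0 1; 0.008 0 0 0 0 0 1; 0.008 0 0 0 0 0 1; 0.008 0 0 0 0 0 1"

```text
time_s: 21.78
ee_pos: [454.0, 16.3, 60.2]
tcp_rot: [-0.704, -0.059, 0.705, -0.059]
contact_force: [-1.3, -1.8, 1.0]
opening: 12.2
```

Emit:
jog_arm --plan "0.001 0 0 0 0 0 1; 0.001 0 0 0 0 0 1; 0.001 0 0 0 0 0 1"

```text
time_s: 22.03
ee_pos: [453.9, 16.0, 59.9]
tcp_rot: [-0.704, -0.059, 0.705, -0.06]
contact_force: [-3.2, -2.5, 9.0]
opening: 12.5
```

Emit:
jog_arm --plan "0 0 0 0 0 0 0.65; 0 0 0 0 0 0 0.65; 0 0 0 0 0 0 0.65; 0 0 0 0 0 0 0.65; -0.02 0 0 0 0 0 0.65; -0.05 0 0 0 0 0 0.65; -0.09 0 0 0 0 0 0.6; -0.13 0 0 0 0 0 0.6; -0.17 0.04 0 0 0 0 0.6; -0.18 0.08 0.04 0 0 0 0.6; -0.18 0.12 0.07 0 0 0 0.6; -0.18 0.16 0.07 0 0 0 0.6; -0.18 0.2 0.07 0 0 0 0.6; -0.18 0.23 0.07 0 0 0 0.6; -0.18 0.23 0.07 0 0 0 0.6; -0.18 0.23 0.07 0 0 0 0.6"

```text
time_s: 23.37
ee_pos: [423.5, -224.6, 238.6]
tcp_rot: [-0.704, -0.057, 0.705, -0.058]
contact_force: [0.7, 0.4, 0.6]
opening: 34.5
```

```bash
python3 - <<'E'
from plan import *
from rig import manip
cv2.imwrite('pics/top15.png',manip.snapshot('top'));cv2.imwrite('pics/side15.png',manip.snapshot('side'))
st()
crop("pics/side15.png","pics/s15.png",240,170,315,260,8)
crop("pics/top15.png","pics/c15.png",175,180,275,260,8)
cv2.imwrite('pics/t15.png',cv2.resize(cv2.imread('pics/top15.png'),(800,600)))
E
```

```text
t 23.47 p [ 423.2 -222.1  238.6] x [-0.002 -0.    -1.   ] z [-0.986 -0.165  0.002] jawyaw -170.51 q [-0.14  0.13 -0.33  0.   -1.12  0.31] F [0.1 0.1 0.6] op 34.5
```

View pics/s15.png

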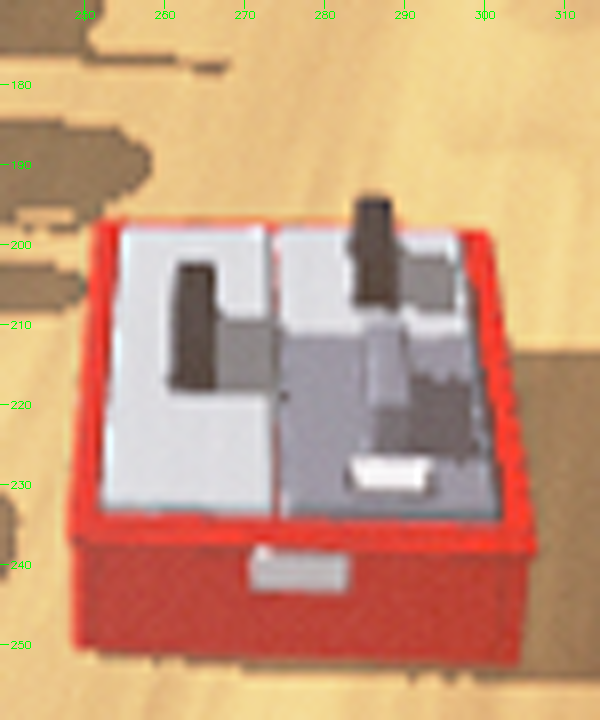

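View pics/c15.png

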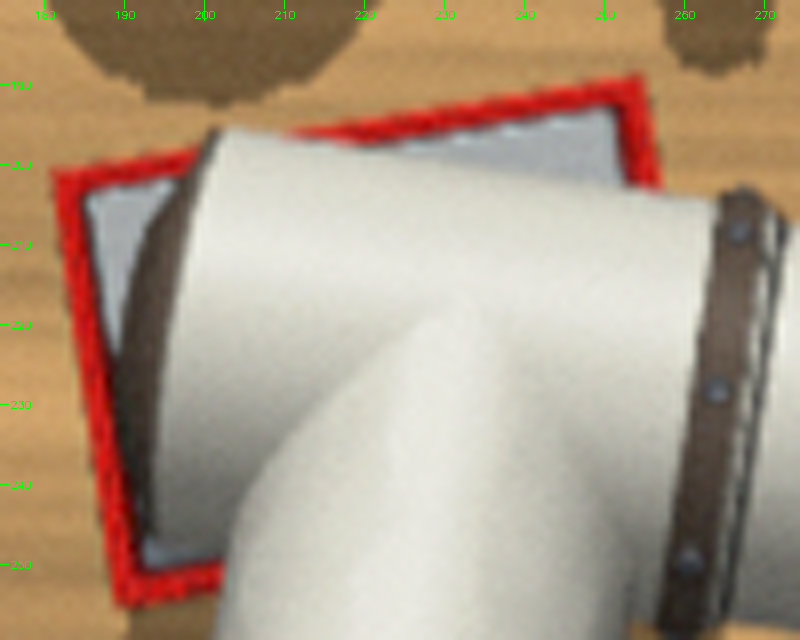

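View pics/t15.png

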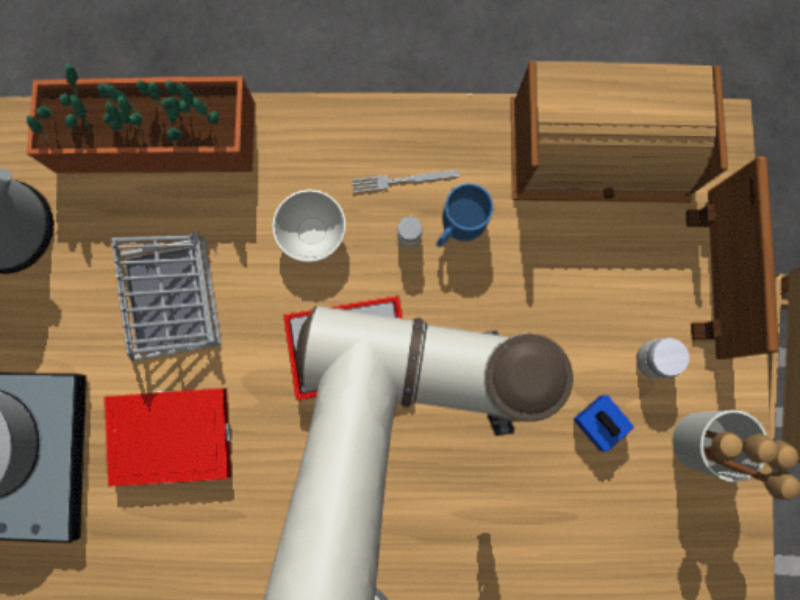

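Emit:
jog_arm --plan "-0.01 0.04 0 0 0 0 0.6; -0.02 0.08 0 0 0 0 0.6; -0.02 0.12 0 0 0 0 0.6; -0.02 0.16 0 0 0 0 0.6; -0.02 0.19 0 0 0 0 0.6; -0.02 0.19 0 0 0 0 0.6; -0.02 0.19 0 0 0 0 0.6"

```text
time_s: 24.05
ee_pos: [455.5, -408.9, 258.0]
tcp_rot: [-0.704, -0.059, 0.706, -0.059]
contact_force: [0.1, 1.7, -0.0]
opening: 34.2
```

```bash
python3 - <<'E'
from plan import *
from rig import manip
cv2.imwrite('pics/top16.png',manip.snapshot('top'))
st()
crop("pics/top16.png","pics/c16.png",175,180,275,260,8)
E
```

```text
t 24.1 p [ 455.4 -408.   258.6] x [-0.002  0.    -1.   ] z [-0.986 -0.167  0.002] jawyaw -170.37 q [-0.47  0.35  0.02  0.   -1.24  0.63] F [-0.3  0.7  1.7] op 34.0
```

View pics/c16.png

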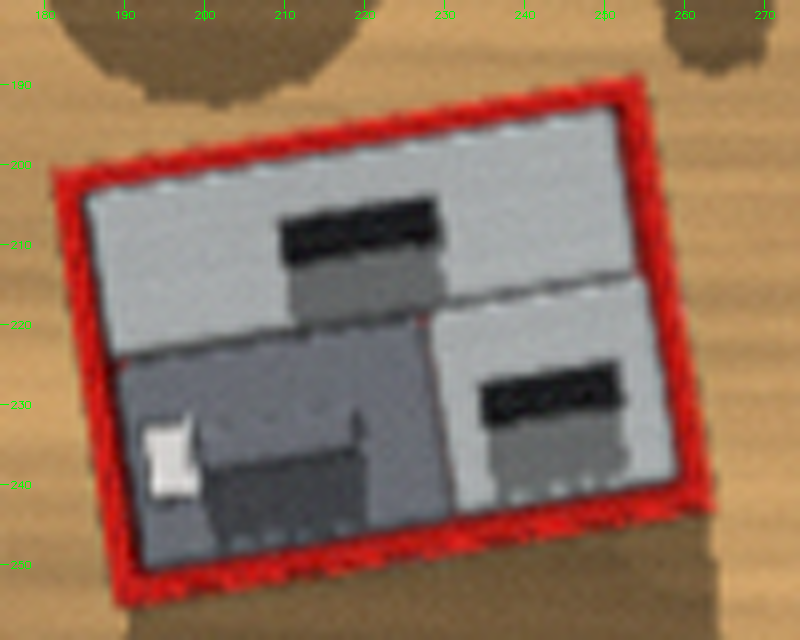

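```bash
python3 -c "
from rig import manip
print(manip.finish_job())"
```

```text
the job is handed in; nothing more can be done
None
```

The lunch box is packed, and I handed the job in at about 24 s of the 67 s allowed. The hand-in reports no verdict, so the checks below are my own.

- **Layout:** the long steel box stands along the far 180 mm side. The small tin (right end, −y) and the glass container (left end, +y) stand end to end beside it. All three grip ribs run along the box.
- **Setting down:** each piece was gripped by its rib and lowered until the wrist force showed contact with the floor, with a peak reading of about 11 N. Each touched down at about the height expected, then I released it. The glass was turned upright from its 35° lean above the bench before going in.
- **Last pictures:** all three lids look level just above the rim, with small gaps all round. The lunch box's rim corners are where they were at the start.
- **Other things:** in the late top view, the bowl, fork, mug, jar, domed lid and blue look-alike had not moved noticeably. I never picked out the food can by name in the pictures. The white-and-steel cylinder beside the pot, probably it, had not moved either.
- **Disagreement:** the two cameras differed by about 3 mm in x and up to 5 mm in y on absolute positions. I placed each piece relative to the lunch box and compared that with the measured tool position. No check failed.

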